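# Mark an aluminium sample tag with the hand punch

### The job

Take the marking punch out of its slanted cradle, stand it upright with its steel face down on the round rest plate and let go, then take it again by its black handle. Pass it down through the hole in the marking station's guide plate, and with the punch upright over the middle of the tag press the sprung anvil firmly all the way down and hold it there a moment, without hammering; then lift the punch straight up and out without sliding it on the tag. Finish with the punch standing upright on the rest plate, let go, and leave the other things on the bench where they are.

Things in the scene. Friction and masses are not known exactly. Their poses are not given: they have to be found in the camera images.
- punch_mid (a point): Marking punch, a loose round tool 124 mm long, about 0.3 kg. This point is on its axis, 62 mm from either end; z runs along it from the marking face to the handle end. Steel shank 32 mm in diameter, 84 mm long from the face; then a black handle 36 mm in diameter, its last 6 mm narrowing to 26. It stands on its flat face. It starts in the cradle, axis 30 degrees above level, handle end high.
- punch_face (a point): Centre of the flat marking face at the shank end of the punch (62 mm from the mid point); same axes as the punch, z towards the handle end.
- cradle: Fixed white slanted cradle, base 150 x 70 x 10 mm, origin under its centre on the bench. The punch lies along its x axis, face low towards -x against a lip (mid point starts 67 mm above the bench) and lifts out straight up. Walls flank the first 14 mm from the face; cheeks flank the handle from 96 to 124 mm, 12 mm higher than the axis, so it cannot be gripped there. The shank between is free.
- station: Fixed marking station, grey base 110 x 130 mm (x, y), origin under its centre on the bench. Two side cheeks carry an aluminium guide plate 84 x 130 mm, 12 mm thick, top 92 mm above the bench, with one round vertical hole 44 mm in diameter over the station's origin; open at front and back below the plate.
- bore (a point): Centre of the hole in the guide plate at the plate's top face, 92 mm above the bench.
- tag (a point): Middle of the flat aluminium tag (44 x 54 mm) on the sprung anvil below the hole; top face 30 mm above the bench at rest, 62 mm below the guide plate's top face. It moves down with the anvil.
- anvil (a joint): How far the sprung anvil with the tag is pressed down, in m: 0 at rest, hard stop at 0.008. The spring starts to give at about 6 N and takes about 13 N at the stop; it rises again when released.
- rest_top (a point): Centre of the top face of the fixed round steel rest plate, 90 mm in diameter on a wider thin rubber foot 104 mm in diameter, top 8 mm above the bench.
Things that resemble listed ones, but are neither listed nor needed, are in the scene too. Of the things that look like the part that bears rest_top, the middle-sized one is meant.

How it is judged:
By the outcome, as a careful person would: the job done as asked, in the order asked, and still so for the second after the job is handed in, with the robot touching nothing.
It also fails if it takes over 72 s, if anything falls off the work surface, if the arm or the gripper's body presses on something with over 40 N, if the wrist force passes 120 N, or if a joint passes its speed limit or range.

### The arm

A 6-joint arm with a two-finger parallel gripper is mounted at the origin on the work surface. World frame = base frame: x ahead of the robot, y to its left, z up, the work surface at z = 0. Lengths are in m, angles in rad, forces in N, time in s.
With the tool pointing down it reaches from about 0.15 to 0.775 m from the base axis. Payload 6.1 kg.
Tool frame: the origin (TCP) lies midway between the tips of the shut fingers; the grasp point (between the pads) lies 19 mm behind it (bot.pinch_z is the distance from the TCP to the grasp point, in m); z points along the fingers, y is the line along which they close (so a half turn about z gives the same grasp; the last joint's range is limited). The gripper opens to 85 mm and grips with 20 to 120 N. Pads are 22 mm wide; open, the fingers measure 114 mm over their backs; the gripper's body (76 mm by 85 mm) begins 54 mm behind the grasp point. The pads swing forward as they close: fully open they stand 13 mm farther back than shut.
Start: joints at [1.157, 0.126, -0.04, 1.405, 0, 1.571], TCP at [0.211, 0.481, 0.231] pointing down, gripper open.
Joint ranges: [-2.72, 2.72], [-0.95, 1.95], [-1.27, 1.35], [-1.78, 2.02], [-1.46, 1.47], [-3.14, 3.14]. Speed limits (rad/s): [2.39, 2.39, 3.01, 3.14, 3.14, 3.14].

### API

Orientations are given as a rotation vector (axis times angle).
In Python, from cell import bot, optics, models gives the robot as it stands.
- The arm moves only by the tool jog_arm, never from a script. Its argument "deltas" is a list of rows, each a list of 5 numbers: the opening, from 0 (shut) to 1 (fully open), then the shift along the tool's x, y, z in cm, then the turn about the tool's z in degrees. A call has 1 to 12 rows; each row is the pose to reach, as a shift and turn from the pose commanded when the call began, along the tool's axes at that moment; what a row does not reach only later rows make up. A row lasts 1/12 s, in which the tool goes at most 41.7 mm and 7.16 degrees, less where a joint would pass 70% of its speed; a pose out of reach is approached as far as the arm can. A call with a gripper value outside its range is refused whole. The fingers move at their own pace and stop on an object; "squeeze" is the grip in N (left out, the last holds). Time passes only in rows, so rows that repeat a pose let the fingers close. It gives the time, the measured TCP pose, the force, the opening and the grip force at its end, in the units of the state.
- bot.state(): the state, without advancing time (a new reading comes with each control period).
- optics.capture(name): name is "scene" or "top" or "wrist"; returns a dict with "pixels" (480x640x3 uint8, red, green, blue), "K" (3x3 intrinsics, pixels), "T" (4x4, takes a point from camera to world coordinates). Camera axes: x right, y up, looking along -z (the intrinsics and any distortion apply to the point x, -y, -z); pixel columns grow to the right and rows downward; lengths in m; the calibration is good to about 2 mm. A picture is of the moment at which its call begins. There is no depth.
- bot.hand_in(): hands the job in; it is judged then, once.
Trained networks look in a picture, given as the dict that the camera call returned (one of the last four; its "shot" number tells which), for a name from the list of things; names that differ only in an ending like _2 or _b are one class to them, and where a whole thing is asked for, a point or a joint stands for the part that bears it (a point fixed in the world has none). Each returns a list of dicts, best first, with "confidence" (0 to 1); they miss things now and then, are a little off and sometimes report something else, mostly with a low value. They report only what shows in the picture. A call takes as long as a camera call. They do not tell look-alikes from the thing itself.
- models.boxes_of(picture, label): "location" ([column, row] in pixels, amid what is visible of it).
- models.outline_of(picture, label): "region" (480x640 bool, what is visible of it) and "location" ([column, row] in pixels, amid what is visible of it).
The state is a dict: "clock": time; "q": joint angles; "joint_velocities": joint speeds; "joint_efforts": joint torques, N m; "position": TCP position; "tcp_rot": TCP orientation; "ft_force": force on the tool from outside, world axes, zero at the start; "ft_torque": the same for the moment, N m; "gripper_width": opening from 0.0 (shut) to 1.0 (fully open); "finger_force": force on a finger pad.
Only numpy, scipy, OpenCV 4.12 (cv2) and the standard library are available. Lean on these libraries where they do the work, as an engineer would, in place of code of your own. Each camera call takes 0.05 s, during which the arm holds its last target. There are 200 camera calls.

## Working session

There is one attempt and no reset: what is moved stays moved. The work goes in short steps, Python scripts to look and compute and a tool call to move; the robot and the scene stay as the last step left them, time stands still between calls to the robot, and variables do not carry over. Pictures are saved under pics/ and viewed, at most 10 in all, crops included, and the job is handed in when it is done.

Besides the shell and the picture viewer there is one more tool, called after "Emit:" as a command line: name --pt "numbers of a row" for each row, then --argument value for the rest. jog_arm: Moves the arm, as the interface text tells. Its arguments: {"type":"object","properties":{"deltas":{"type":"array","items":{"type":"array","items":{"type":"number"}}},"squeeze":{"type":"number"}},"required":["deltas"]}

```bash
mkdir -p pics; ls; python3 - <<'E'
from cell import bot, optics, models
import cv2,numpy as np,pickle
for n in ["scene","top"]:
    p=optics.capture(n); cv2.imwrite(f"pics/{n}0.png",p["pixels"][:,:,::-1])
    pickle.dump(p,open(f"pics/{n}0.pkl","wb"))
    print(n,p.keys(),p["K"].round(1).tolist(),p["T"].round(3).tolist())
    for l in ["punch_mid","cradle","station","tag","rest_top"]:
        try: print(l,[(np.round(d["location"]),round(d["confidence"],2)) for d in models.boxes_of(p,l)][:5])
        except Exception as e: print(l,e)
print(bot.state())
E
```

```text
pics
scene dict_keys(['pixels', 'K', 'T', 'shot']) [[483.9, 0.0, 319.8], [0.0, 483.9, 233.8], [0.0, 0.0, 1.0]] [[-0.611, -0.518, 0.598, 1.066], [0.791, -0.386, 0.474, 0.422], [-0.015, 0.763, 0.646, 0.632], [0.0, 0.0, 0.0, 1.0]]
punch_mid [(array([219., 161.]), 0.73), (array([470., 308.]), 0.27)]
cradle [(array([227., 184.]), 0.84)]
station [(array([472., 312.]), 0.6)]
tag [(array([467., 321.]), 0.75)]
rest_top [(array([275., 294.]), 0.84), (array([332., 237.]), 0.78), (array([464., 321.]), 0.7), (array([219., 166.]), 0.37)]
top dict_keys(['pixels', 'K', 'T', 'shot']) [[472.0, 0.0, 311.4], [0.0, 472.0, 246.3], [0.0, 0.0, 1.0]] [[0.072, 0.977, -0.2, 0.409], [-0.997, 0.069, -0.019, -0.018], [-0.005, 0.201, 0.98, 0.856], [0.0, 0.0, 0.0, 1.0]]
punch_mid [(array([487., 310.]), 0.97)]
cradle [(array([466., 306.]), 0.68)]
station [(array([134., 270.]), 0.68)]
tag [(array([132., 265.]), 0.74)]
rest_top [(array([313., 301.]), 0.95), (array([317., 207.]), 0.65), (array([253., 288.]), 0.61)]
{'clock': 0.6, 'q': array([ 1.15699929e+00,  1.25790685e-01, -3.95852131e-02,  1.40537865e+00,
        3.07547768e-07,  1.57081739e+00]), 'joint_velocities': array([-4.70628936e-04, -5.04402487e-04,  1.51484685e-03, -7.41551398e-05,
        3.14941835e-06,  4.34799774e-04]), 'joint_efforts': array([-4.56191049e-05, -4.35431564e+01,  3.52946198e+01,  1.07723488e-03,
       -4.82096573e-05, -2.75288912e-06]), 'position': array([0.2110962 , 0.48068963, 0.2313062 ]), 'tcp_rot': array([6.45394106e-01, 3.07457620e+00, 6.43228515e-05]), 'ft_force': array([0.12448243, 0.29850972, 0.51231213]), 'ft_torque': array([-0.01046022, -0.00122173, -0.00787668]), 'finger_force': 0.0, 'gripper_width': 1.0000316139419503}
```

View pics/scene0.png

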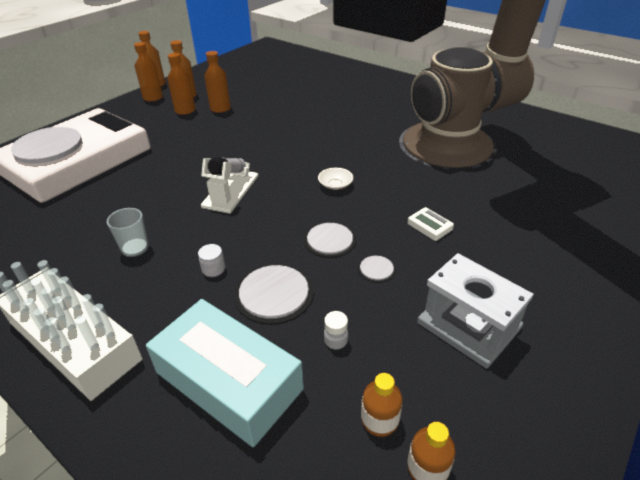

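View pics/top0.png

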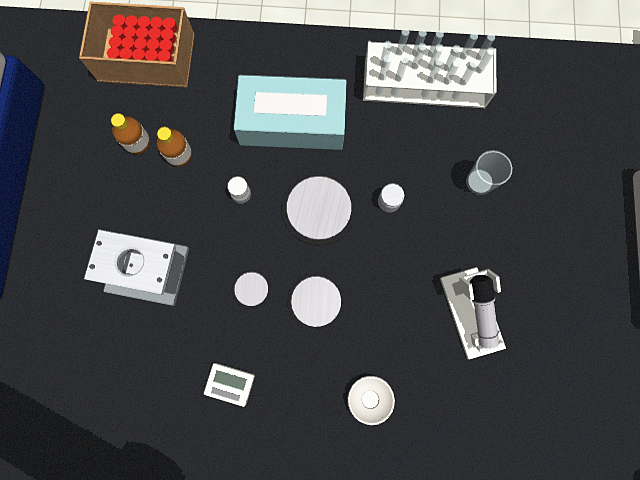

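The scene picture shows the cradle with the punch at (225,180) and the station at (475,310). The top picture shows them at (480,310) and (135,265).

Three plates look alike in the top view: large (319,207), middle (316,301) and small (251,288). The middle-sized one at (316,301), which is (330,238) in the scene view, fits. I'll measure the diameters and confirm it in an enlarged crop.

```bash
cat > h.py <<'E'
import numpy as np,cv2
def ray(p,uv):
    uv=np.atleast_2d(np.asarray(uv,float)); K=p["K"];T=p["T"]
    d=np.c_[(uv[:,0]-K[0,2])/K[0,0],-(uv[:,1]-K[1,2])/K[1,1],-np.ones(len(uv))]
    return T[:3,3],d@T[:3,:3].T
def onz(p,uv,z):
    o,d=ray(p,uv); return o+d*((z-o[2])/d[:,2])[:,None]
def proj(p,X):
    c=(np.atleast_2d(X)-p["T"][:3,3])@p["T"][:3,:3]; K=p["K"]
    return np.c_[K[0,0]*c[:,0]/-c[:,2]+K[0,2],K[1,1]*-c[:,1]/-c[:,2]+K[1,2]]
def circ(X):
    A=np.c_[2*X[:,:2],np.ones(len(X))]; s=np.linalg.lstsq(A,(X[:,:2]**2).sum(1),rcond=None)[0]
    return s[:2],2*np.sqrt(s[2]+s[:2]@s[:2])
E
python3 - <<'E'
from h import *
from cell import optics,models
for n in ["top","scene"]:
    p=optics.capture(n)
    for d in models.outline_of(p,"rest_top")[:4]:
        c=max(cv2.findContours(d["region"].astype(np.uint8),0,1)[0],key=len)[:,0]
        print(n,"plate",np.round(d["location"]),round(d["confidence"],2),circ(onz(p,c,.008)))
    g=cv2.cvtColor(p["pixels"],cv2.COLOR_RGB2GRAY)
    for l in ["punch_mid","cradle","station","tag"]:
        for d in models.outline_of(p,l)[:1]:
            m=d["region"].astype(np.uint8); c=max(cv2.findContours(m,0,1)[0],key=len)[:,0]
            print(n,l,np.round(d["location"]),round(d["confidence"],2),m.sum(),cv2.minAreaRect(c))
im=cv2.imread("pics/top0.png")
a=lambda x,y,s,w,h:cv2.resize(im[y:y+h,x:x+w],None,fx=s,fy=s,interpolation=cv2.INTER_CUBIC)
A=a(75,220,3,130,100);B=a(430,260,3,90,100);C=a(220,170,1.5,140,160)
sc=cv2.imread("pics/scene0.png"); D=cv2.resize(sc[145:225,190:270],None,fx=3,fy=3,interpolation=2)
E_=cv2.resize(sc[250:360,410:540],None,fx=2.5,fy=2.5,interpolation=2)
o=np.zeros((600,800,3),np.uint8)
def put(i,x,y): o[y:y+i.shape[0],x:x+i.shape[1]]=i
put(A,0,0);put(B,400,0);put(D,0,310);put(E_,245,310);put(C,575,310) 
cv2.imwrite("pics/m1.png",o)
E
```

```text
top plate [318. 206.] 0.61 (array([ 0.65550755, -0.00931814]), np.float64(0.13872227049300456))
top plate [254. 286.] 0.61 (array([0.49522174, 0.10158442]), np.float64(0.06972404325318418))
top plate [315. 304.] 0.56 (array([ 0.48175757, -0.01639312]), np.float64(0.10094717569653609))
top punch_mid [484. 312.] 0.56 1466 ((484.38201904296875, 311.4532165527344), (73.91731262207031, 22.28255271911621), 83.0189437866211)
top cradle [467. 303.] 0.77 2463 ((478.67926025390625, 311.37738037109375), (86.53713989257812, 56.86726760864258), 74.05460357666016)
top station [135. 268.] 0.63 5599 ((135.48077392578125, 267.09613037109375), (97.4697265625, 61.97269821166992), 11.309932708740234)
top tag [136. 264.] 0.58 399 ((133.09999084472656, 263.20001220703125), (18.024980545043945, 26.246904373168945), 18.434947967529297)
scene plate [331. 239.] 0.95 (array([ 0.48755832, -0.01263531]), np.float64(0.10444112568741519))
scene plate [378. 270.] 0.68 (array([0.50344686, 0.1054097 ]), np.float64(0.06817690959836811))
scene plate [274. 290.] 0.6 (array([ 0.66088009, -0.00556357]), np.float64(0.13738650989395465))
scene punch_mid [222. 164.] 0.62 484 ((225.84942626953125, 163.84573364257812), (17.848806381225586, 38.19817352294922), 82.56858825683594)
scene cradle [226. 187.] 0.65 1760 ((226.30923461914062, 186.2398681640625), (55.88102340698242, 50.25490188598633), 8.746161460876465)
scene station [472. 312.] 0.95 7383 ((472.230712890625, 306.1538391113281), (103.17422485351562, 87.64262390136719), 33.690067291259766)
scene tag [462. 317.] 0.94 974 ((466.1549072265625, 320.8060607910156), (49.040775299072266, 21.63127899169922), 32.905242919921875)
```

View pics/m1.png

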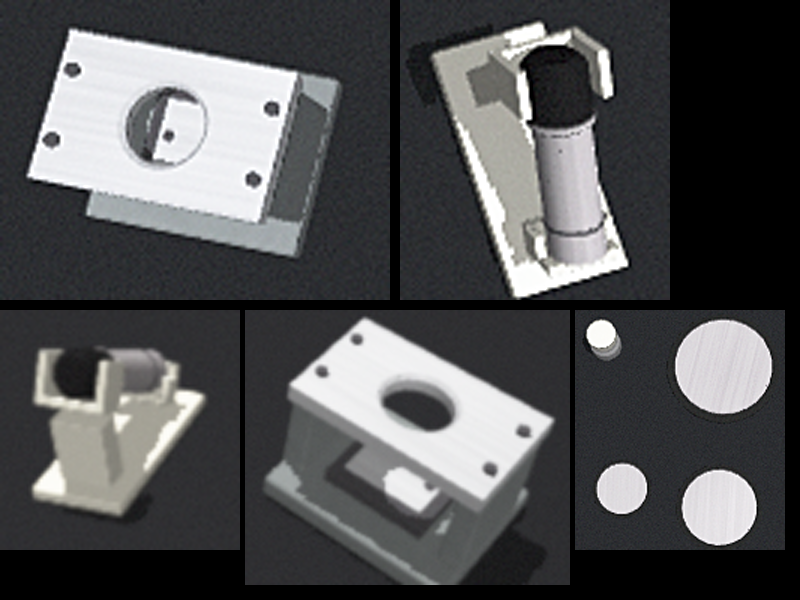

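The crop confirms it: the middle-sized rest plate is top (316,301). It lies between the large disc (319,207) and the small one (251,288), which agrees with the description. Next I'll measure positions precisely.

```bash
python3 - <<'E'
from h import *
from cell import bot
import pickle
print("pinch",bot.pinch_z)
P={n:pickle.load(open(f"pics/{n}0.pkl","rb")) for n in ["top","scene"]}
def blob(p,uv,th,inv=False,roi=None):
    g=cv2.cvtColor(p["pixels"],cv2.COLOR_RGB2GRAY); m=((g<th) if inv else (g>th)).astype(np.uint8)
    n,l,s,c=cv2.connectedComponentsWithStats(m,connectivity=4); m=(l==l[uv[1],uv[0]]).astype(np.uint8)
    return m
for n,uv in [("top",(316,301)),("scene",(330,238))]:
    m=blob(P[n],uv,110); c=max(cv2.findContours(m,0,1)[0],key=len)[:,0]; print(n,"plate",m.sum(),circ(onz(P[n],c,.008)))
for n,uv in [("top",(100,255)),("scene",(450,285))]:
    m=blob(P[n],uv,170); cs,h=cv2.findContours(m,cv2.RETR_CCOMP,1)
    o=max(cs,key=cv2.contourArea); X=onz(P[n],o[:,0],.092)[:,:2].astype(np.float32)
    print(n,"guide",cv2.minAreaRect(X))
    for i,c in enumerate(cs):
        if h[0,i,3]>=0 and len(c)>8: print("  hole",c.mean(0),circ(onz(P[n],c[:,0],.092)))
# hole by hand-picked ellipse points in the top crop (rim of top edge)
e=np.array([[165,85],[207,126],[166,168],[123,127]])/3+[75,220]-1/3
print("hole hand",circ(onz(P["top"],e,.092)))
print("cradle base",onz(P["top"],np.array([[432,55],[512,298],[628,265]])/3+[430-400/3,260]-1/3,.010))
# punch axis: top crop points: handle end centre, shank mid, groove
for px,z in [([578,232],.067)]:pass
# fit: direction of axis from silhouette edges of shank
E
```

```text
pinch 0.0187
top plate 1982 (array([ 0.48281268, -0.01636891]), np.float64(0.08829840863380757))
scene plate 1132 (array([ 0.48453483, -0.01455733]), np.float64(0.0909041747611647))
top guide ((0.512116014957428, 0.29558175802230835), (0.13007612526416779, 0.09772364050149918), 83.04795837402344)
  hole [[159.         279.44444444]] (array([0.49206803, 0.24124678]), np.float64(0.010454902661425706))
  hole [[ 91.70588235 266.17647059]] (array([0.5059713 , 0.35479281]), np.float64(0.010688761382729164))
  hole [[130.76923077 264.69230769]] (array([0.5129785 , 0.29093164]), np.float64(0.008114304017238564))
  hole [[165.33333333 255.94444444]] (array([0.53142921, 0.23622978]), np.float64(0.010454438943334808))
  hole [[127.33333333 260.9       ]] (array([0.51843647, 0.29613091]), np.float64(0.038738189946500794))
  hole [[ 98.70588235 242.76470588]] (array([0.54558224, 0.34973714]), np.float64(0.010764507537491636))
scene guide ((0.5194985270500183, 0.2960452735424042), (0.13089029490947723, 0.0850716382265091), 83.090087890625)
  hole [[507.68421053 313.31578947]] (array([0.54483264, 0.35012293]), np.float64(0.011518663351938796))
  hole [[521.11764706 298.17647059]] (array([0.50461053, 0.35465302]), np.float64(0.011224316163014135))
  hole [[479.16438356 287.80821918]] (array([0.52168736, 0.29674998]), np.float64(0.04398744466474443))
  hole [[440.375  274.4375]] (array([0.53110848, 0.2366906 ]), np.float64(0.011234012164854252))
  hole [[454.4375 261.5   ]] (array([0.49119636, 0.24148279]), np.float64(0.011255476338747223))
hole hand (array([0.51761226, 0.29342543]), np.float64(0.04624774708478635))
cradle base [[ 0.53972615 -0.23756068  0.01      ]
 [ 0.40071607 -0.28630313  0.01      ]
 [ 0.42435697 -0.35356494  0.01      ]]
```

```bash
cat >> h.py <<'E'
from scipy.spatial.transform import Rotation as R
def go(pos,yaw=None):
    """print jog shift cm (tool x,y,z) and turn deg (tool z) to TCP pos / tool-x heading yaw deg"""
    from cell import bot
    s=bot.state(); M=R.from_rotvec(s["tcp_rot"]).as_matrix(); y=np.degrees(np.arctan2(M[1,0],M[0,0]))
    t=0 if yaw is None else -((yaw-y+180)%360-180)
    print("pos",s["position"].round(4),"yaw",y.round(2),"tilt",M[2].round(4),"f",s["ft_force"].round(1),"w",round(s["gripper_width"],3),"t",s["clock"])
    print("shift",(M.T@(np.array(pos)-s["position"])*100).round(2),"turn",round(t,2))
E
python3 -c "
from h import *
go([.482,-.296,.231],19.3)"
```

```text
pos [0.2111 0.4807 0.2313] yaw 156.29 tilt [-0. -0. -1.] f [-0.7  0.9  0. ] w 1.001 t 1.2
shift [-5.603e+01 -6.022e+01  3.000e-02] turn 136.99
```

Emit:
jog_arm --pt "1 -56 -60.2 0 137" --pt "1 -56 -60.2 0 137" --pt "1 -56 -60.2 0 137" --pt "1 -56 -60.2 0 137" --pt "1 -56 -60.2 0 137" --pt "1 -56 -60.2 0 137" --pt "1 -56 -60.2 0 137" --pt "1 -56 -60.2 0 137" --pt "1 -56 -60.2 0 137" --pt "1 -56 -60.2 0 137" --pt "1 -56 -60.2 0 137" --pt "1 -56 -60.2 0 137"

```text
clock: 2.2
position: [0.3758, 0.0064, 0.2317]
tcp_rot: [2.573, 1.801, 0.002]
ft_force: [1.2, 0.9, 0.9]
gripper_width: 1.002
finger_force: 0.0
```

```bash
python3 -c "
from h import *
go([.482,-.296,.231],19.3)"
```

```text
pos [0.3758 0.0064 0.2317] yaw 69.99 tilt [ 6.0e-04  1.3e-03 -1.0e+00] f [1.2 0.9 0.9] w 1.002 t 2.2
shift [-24.78  20.33   0.08] turn 50.69
```

Emit:
jog_arm --pt "1 -24.8 20.3 0 50.7" --pt "1 -24.8 20.3 0 50.7" --pt "1 -24.8 20.3 0 50.7" --pt "1 -24.8 20.3 0 50.7" --pt "1 -24.8 20.3 0 50.7" --pt "1 -24.8 20.3 0 50.7" --pt "1 -24.8 20.3 0 50.7" --pt "1 -24.8 20.3 0 50.7" --pt "1 -24.8 20.3 0 50.7" --pt "1 -24.8 20.3 0 50.7" --pt "1 -24.8 20.3 0 50.7"

```text
clock: 3.12
position: [0.4831, -0.293, 0.231]
tcp_rot: [-3.095, -0.536, 0.001]
ft_force: [-0.6, -0.4, -0.3]
gripper_width: 0.996
finger_force: 0.0
```

```bash
python3 -c "
from h import *
from cell import optics
import pickle
p=optics.capture('wrist');pickle.dump(p,open('pics/w1.pkl','wb'))
go([.482,-.296,.231],19.3)
print(p['T'].round(3).tolist(),p['K'].round(1).tolist())
q=p['pixels'][:,:,::-1].copy()
# overlay predicted punch axis (grid along s) for cradle centre estimate
d=np.radians(19.3);ex=np.array([np.cos(d)*.866,np.sin(d)*.866,.5])
mid=np.array([.482,-.2956,.067])
for s in [-.062,0,.022,.062]:
    u=proj(p,mid+ex*s)[0]; print(s,u.round(1)); cv2.circle(q,tuple(int(v) for v in u),3,(0,0,255),-1)
cv2.imwrite('pics/w1.png',q)"
```

```text
pos [ 0.4832 -0.2925  0.2314] yaw 19.69 tilt [-1.e-04 -4.e-04 -1.e+00] f [-0.5 -0.2  0.1] w 1.0 t 3.1667
shift [-0.23  0.29  0.04] turn 0.39
[[0.336, 0.896, 0.289, 0.558], [-0.942, 0.32, 0.102, -0.267], [-0.001, -0.307, 0.952, 0.374], [0.0, 0.0, 0.0, 1.0]] [[369.9, 0.0, 318.6], [0.0, 369.9, 239.1], [0.0, 0.0, 1.0]]
-0.062 [320.2 264.2]
0 [320.8 219.2]
0.022 [321. 200.]
0.062 [321.6 159. ]
```

View pics/w1.png

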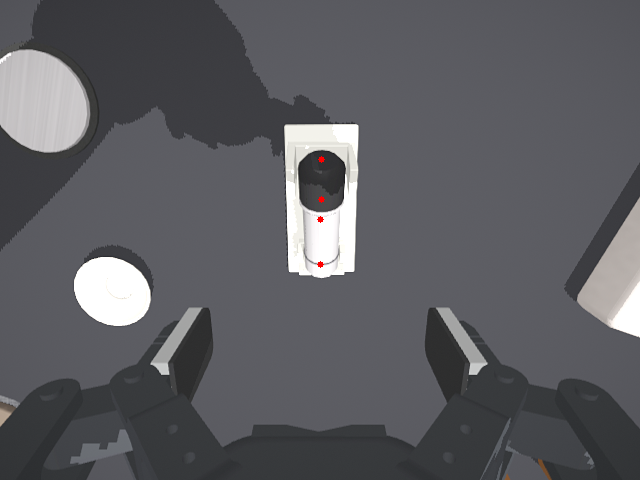

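```bash
python3 -c "
from h import *
import pickle
p=pickle.load(open('pics/w1.pkl','rb'))
d=np.radians(19.3);ex=np.array([np.cos(d)*.866,np.sin(d)*.866,.5]);ey=np.array([-np.sin(d),np.cos(d),0]);eh=np.cross(ex,ey)
t=np.linspace(0,2*np.pi,90)[:,None]
for off in [0,.004]:
  mid=np.array([.482,-.2956,.067])+off*np.array([np.cos(d),np.sin(d),0])
  for s,r in [(-.062,.016),(.022,.018),(.056,.018),(.062,.013)]:
    u=proj(p,mid+ex*s+r*(np.cos(t)*ey+np.sin(t)*eh)); a,b=u.min(0),u.max(0)
    top=proj(p,mid+ex*s+r*eh)[0]
    print(off,s,'cols',a[0].round(1),b[0].round(1),'rows',a[1].round(1),b[1].round(1),'top',top.round(1))
g=cv2.cvtColor(p['pixels'],cv2.COLOR_RGB2GRAY)
print('col321',g[140:285,312].tolist()); print('row225',g[225,285:360].tolist()); print('row180',g[180,285:360].tolist());print('row265',g[270,285:360].tolist())
"
```

```text
0 -0.062 cols 303.9 336.5 rows 251.7 277.4 top [320.2 277.4]
0 0.022 cols 298.9 343.2 rows 185.7 215.5 top [321.  215.5]
0 0.056 cols 297.3 345.7 rows 151.6 181.1 top [321.5 181.2]
0 0.062 cols 303.8 339.3 rows 148.8 170.0 top [321.6 170. ]
0.004 -0.062 cols 303.9 336.6 rows 248.0 273.5 top [320.2 273.5]
0.004 0.022 cols 298.8 343.4 rows 181.0 210.5 top [321.1 210.5]
0.004 0.056 cols 297.2 345.8 rows 146.3 175.5 top [321.6 175.5]
0.004 0.062 cols 303.8 339.5 rows 143.3 164.3 top [321.6 164.3]
col321 [243, 237, 227, 227, 229, 239, 239, 222, 224, 225, 230, 204, 56, 50, 55, 56, 56, 56, 56, 56, 56, 55, 56, 55, 55, 56, 54, 52, 49, 50, 51, 51, 52, 51, 51, 52, 51, 50, 50, 49, 50, 50, 49, 49, 60, 71, 69, 70, 70, 70, 71, 70, 71, 71, 71, 71, 71, 72, 71, 70, 71, 70, 70, 69, 70, 69, 71, 70, 69, 62, 147, 223, 248, 246, 230, 226, 243, 243, 243, 243, 244, 244, 244, 244, 244, 244, 244, 244, 245, 244, 244, 244, 244, 244, 244, 244, 244, 244, 244, 245, 244, 244, 245, 240, 238, 245, 244, 244, 244, 245, 244, 244, 245, 245, 244, 244, 244, 244, 244, 246, 239, 195, 126, 193, 238, 245, 243, 243, 243, 243, 24
[... 449 characters left out ...]
71, 255, 226, 220, 221, 222, 223, 224, 221, 179, 209, 207, 252, 158, 55, 42, 45, 44, 46, 47, 47, 47, 48, 48, 47, 49, 50, 50, 49, 49, 50, 49, 51, 50, 51, 51, 50, 51, 52, 51, 52, 52, 50, 50, 48, 50, 50, 49, 50, 49, 49, 47, 47, 47, 48, 47, 47, 44, 40, 37, 255, 255, 189, 173, 201, 223, 224, 224, 223, 224, 224, 227, 131, 92, 94]
row265 [95, 94, 90, 120, 255, 255, 255, 255, 255, 255, 255, 255, 255, 255, 254, 255, 255, 255, 252, 255, 255, 255, 230, 221, 227, 233, 237, 243, 251, 253, 252, 252, 254, 255, 255, 255, 255, 255, 255, 255, 255, 255, 255, 255, 255, 255, 252, 249, 243, 238, 251, 255, 255, 255, 255, 255, 254, 255, 255, 255, 255, 255, 255, 255, 255, 255, 255, 255, 255, 157, 89, 94, 95, 95, 95]
```

The wrist view agrees with the prediction to about 2 mm. The punch axis is at column 321, the handle/shank boundary at row 210 and the face at row 276. Next is the descent for a shank grip.

```bash
python3 -c "
from h import *
go([.4937,-.2915,.055],19.3)"
```

```text
pos [ 0.4832 -0.2925  0.2314] yaw 19.69 tilt [-1.e-04 -4.e-04 -1.e+00] f [-0.5 -0.2  0.1] w 1.0 t 3.1667
shift [ 1.03  0.27 17.64] turn 0.39
```

Emit:
jog_arm --pt "1 1.0 0.2 3 0.4" --pt "1 1.0 0.2 6 0.4" --pt "1 1.0 0.2 8 0.4" --pt "1 1.0 0.2 8 0.4"

```text
clock: 3.5
position: [0.4914, -0.2891, 0.1474]
tcp_rot: [-3.093, -0.528, 0.008]
ft_force: [-0.6, 1.2, -1.4]
gripper_width: 0.998
finger_force: 0.0
```

```bash
python3 -c "
from h import *
go([.4937,-.2915,.055],19.3)"
```

```text
pos [ 0.4914 -0.2891  0.1474] yaw 19.37 tilt [-0.0041 -0.0051 -1.    ] f [-0.6  1.2 -1.4] w 0.998 t 3.5
shift [0.18 0.35 9.24] turn 0.07
```

Emit:
jog_arm --pt "1 0.2 0.3 1 0" --pt "1 0.2 0.3 1 0" --pt "1 0.2 0.3 1 0"

```text
clock: 3.75
position: [0.497, -0.2939, 0.1425]
tcp_rot: [3.096, 0.526, 0.002]
ft_force: [-0.7, 0.2, -0.1]
gripper_width: 1.0
finger_force: 0.0
```

```bash
python3 -c "
from h import *
go([.4937,-.2915,.055],19.3)"
```

```text
pos [ 0.497  -0.2939  0.1425] yaw 19.28 tilt [ 0.0011  0.0013 -1.    ] f [-0.7  0.2 -0.1] w 1.0 t 3.75
shift [-0.24 -0.35  8.75] turn -0.02
```

Emit:
jog_arm --pt "1 -0.2 -0.3 2.5 0" --pt "1 -0.2 -0.3 5 0" --pt "1 -0.2 -0.3 7 0" --pt "1 -0.2 -0.3 7 0" --pt "1 -0.2 -0.3 7 0" --pt "1 -0.2 -0.3 7 0"

```text
clock: 4.25
position: [0.4946, -0.2924, 0.0734]
tcp_rot: [3.096, 0.525, 0.003]
ft_force: [0.3, -0.3, 0.3]
gripper_width: 1.0
finger_force: 0.0
```

```bash
python3 -c "
from h import *
go([.4937,-.2915,.055],19.3)"
```

```text
pos [ 0.4946 -0.2924  0.0734] yaw 19.25 tilt [ 0.0017  0.002  -1.    ] f [ 0.3 -0.3  0.3] w 1.0 t 4.25
shift [-0.06 -0.12  1.84] turn -0.05
```

Emit:
jog_arm --pt "1 -0.1 -0.1 1.0 0" --pt "1 -0.1 -0.1 1.8 0" --pt "1 -0.1 -0.1 1.8 0" --pt "1 -0.1 -0.1 1.8 0" --pt "0.6 -0.1 -0.1 1.8 0" --pt "0.4 -0.1 -0.1 1.8 0" --pt "0.2 -0.1 -0.1 1.8 0" --pt "0.2 -0.1 -0.1 1.8 0" --pt "0.2 -0.1 -0.1 1.8 0" --pt "0.2 -0.1 -0.1 1.8 0" --pt "0.2 -0.1 -0.1 1.8 0" --pt "0.2 -0.1 -0.1 1.8 0" --squeeze 30

```text
clock: 5.25
position: [0.4922, -0.2914, 0.0537]
tcp_rot: [3.097, 0.525, 0.0]
ft_force: [-3.1, -0.9, 5.2]
gripper_width: 0.398
finger_force: 29.9
```

Emit:
jog_arm --pt "0.2 0 0 -0.5 0" --pt "0.2 0 0 -1.5 0" --pt "0.2 0 0 -3 0" --pt "0.2 0 0 -5 0" --pt "0.2 0 0 -8 0" --pt "0.2 0 0 -11 0" --pt "0.2 0 0 -12 0" --pt "0.2 0 0 -12 0" --pt "0.2 0 0 -12 0"

```text
clock: 6.0
position: [0.4925, -0.2911, 0.1728]
tcp_rot: [3.097, 0.525, 0.001]
ft_force: [0.0, 0.4, -2.9]
gripper_width: 0.4
finger_force: 30.3
```

```bash
python3 -c "
from h import *
from cell import optics
import pickle
a=np.array([np.cos(np.radians(19.3)),np.sin(np.radians(19.3)),0])
go(np.array([.4837,-.0155,.13])+.072*a,19.3)
p=optics.capture('wrist');pickle.dump(p,open('pics/w2.pkl','wb'));q=optics.capture('scene')
A=p['pixels'][100:480,150:490,::-1]; B=cv2.resize(q['pixels'][90:210,160:300,::-1],None,fx=3,fy=3)
o=np.zeros((380,770,3),np.uint8); o[:,:340]=A; o[:360,345:765]=B
cv2.imwrite('pics/m2.png',o)"
```

```text
pos [ 0.4925 -0.2911  0.1728] yaw 19.25 tilt [ 3.e-04  1.e-04 -1.e+00] f [ 0.   0.4 -2.9] w 0.4 t 6.0
shift [ 15.46 -26.32   4.28] turn -0.05
```

View pics/m2.png

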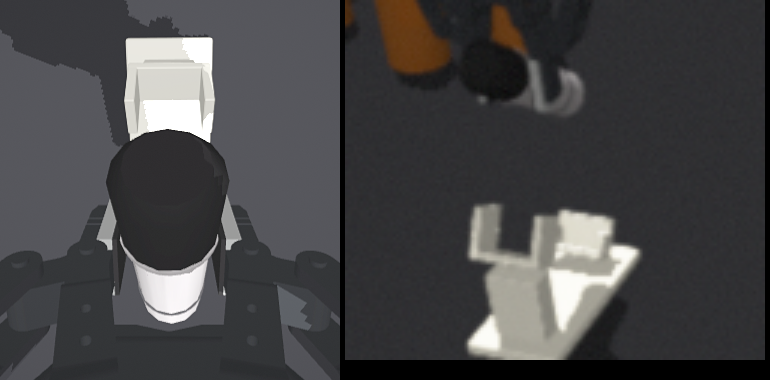

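The wrist crop shows the punch held in the air, clear of the cradle. The handle top is at row 230, the boundary at row 370 and the face edge at row 422. I'll fit its tilt and the grip position from these rows.

```bash
cat >> h.py <<'E'
def rows(p,tcp,yaw,th,s,d):
    """image rows: handle top extreme, handle/shank lower edge, face lower edge; grip at s from face, d behind TCP"""
    a=np.array([np.cos(yaw),np.sin(yaw),0]);ex=a*np.cos(th)+np.array([0,0,np.sin(th)]);ey=np.array([-a[1],a[0],0]);eh=np.cross(ex,ey)
    g=np.array(tcp)+[0,0,d];t=np.linspace(0,2*np.pi,180)[:,None]
    c=lambda q,r:proj(p,g+ex*(q-s)+r*(np.cos(t)*ey+np.sin(t)*eh))[:,1]
    return np.array([min(c(.118,.018).min(),c(.124,.013).min()),c(.084,.018).max(),c(0,.016).max()])
E
python3 -c "
from h import *
import pickle
from scipy.optimize import least_squares
p=pickle.load(open('pics/w2.pkl','rb'));g=cv2.cvtColor(p['pixels'],cv2.COLOR_RGB2GRAY)
print(g[220:440:2,318].tolist())
ob=np.array([230,371,422.])
for d in [.017,.0187,.021,.023]:
  r=least_squares(lambda v:rows(p,[.4925,-.2911,.1728],np.radians(19.25),v[0],v[1],d)-ob,[.52,.074],x_scale=[.1,.01]); print(d,np.degrees(r.x[0]),r.x[1],r.fun)
"
```

```text
[255, 255, 255, 255, 255, 40, 46, 45, 47, 46, 46, 46, 46, 46, 47, 46, 46, 46, 47, 45, 46, 46, 46, 46, 46, 47, 47, 46, 47, 47, 47, 46, 46, 47, 47, 46, 47, 47, 47, 46, 47, 47, 46, 50, 48, 48, 48, 47, 47, 47, 47, 46, 46, 45, 47, 45, 45, 44, 45, 46, 45, 44, 45, 46, 46, 45, 45, 45, 44, 45, 44, 44, 44, 44, 43, 115, 182, 168, 231, 245, 244, 244, 244, 245, 246, 245, 245, 245, 246, 247, 246, 247, 247, 247, 247, 247, 227, 118, 243, 246, 247, 225, 81, 85, 86, 82, 52, 54, 50, 49]
0.017 34.26408620054444 0.07595977173883485 [-1.24810437  2.45457227  0.13999454]
0.0187 34.88011594882608 0.07431244421205249 [-2.2851263   4.65956145  0.36320781]
0.021 35.67402747710755 0.07207530241366673 [-3.69111304  7.93363562  0.88321876]
0.023 36.30577358735715 0.0701495823568547 [-4.90450163 11.07018448  1.60952276]
```

```bash
python3 -c "
from h import *
a=np.array([np.cos(np.radians(19.3)),np.sin(np.radians(19.3)),0])
go(np.array([.4837,-.0155,.1])+.074*a,19.3)"
```

```text
pos [ 0.4915 -0.2906  0.1711] yaw 19.25 tilt [-0.002  -0.0025 -1.    ] f [ 0.5  0.3 -3.5] w 0.399 t 6.1
shift [ 15.75 -26.22   7.15] turn -0.05
```

Emit:
jog_arm --pt "0.2 1 -2 0 0" --pt "0.2 2.8 -5 0 0" --pt "0.2 5 -8.5 0 0" --pt "0.2 7 -12 0 0" --pt "0.2 9.2 -15.5 1 0" --pt "0.2 11.2 -19 2 0" --pt "0.2 13 -22 3.5 0" --pt "0.2 15 -25 5 0" --pt "0.2 15.7 -26.1 6 0" --pt "0.2 15.7 -26.1 7 0" --pt "0.2 15.7 -26.1 7 0" --pt "0.2 15.7 -26.1 7 0"

```text
clock: 7.1
position: [0.5532, 0.0062, 0.1018]
tcp_rot: [3.097, 0.525, -0.005]
ft_force: [0.4, -0.1, -2.6]
gripper_width: 0.397
finger_force: 30.6
```

```bash
python3 -c "
from h import *
from cell import optics
import pickle
a=np.array([np.cos(np.radians(19.3)),np.sin(np.radians(19.3)),0])
go(np.array([.4837,-.0155,.0468])+.074*a,19.3)
p=optics.capture('wrist');pickle.dump(p,open('pics/w3.pkl','wb'))
g=cv2.cvtColor(p['pixels'],cv2.COLOR_RGB2GRAY);print(g[200:440:2,318].tolist())
"
```

```text
pos [0.5532 0.0062 0.1018] yaw 19.22 tilt [-3.3e-03 -5.0e-04 -1.0e+00] f [ 0.4 -0.1 -2.6] w 0.397 t 7.1
shift [ 0.14 -0.25  5.5 ] turn -0.08
[35, 35, 35, 35, 34, 48, 42, 36, 57, 56, 56, 57, 56, 57, 39, 28, 26, 27, 26, 26, 27, 27, 27, 26, 26, 27, 27, 29, 27, 25, 26, 27, 26, 27, 25, 27, 27, 28, 28, 28, 27, 27, 27, 26, 27, 25, 26, 27, 27, 26, 27, 27, 28, 30, 28, 28, 29, 28, 28, 29, 28, 26, 27, 27, 27, 26, 25, 26, 25, 26, 26, 25, 25, 26, 25, 26, 26, 25, 27, 26, 25, 25, 25, 26, 24, 95, 130, 119, 178, 192, 191, 191, 192, 191, 191, 191, 191, 192, 192, 193, 193, 193, 192, 192, 193, 193, 194, 146, 115, 195, 192, 193, 147, 52, 55, 53, 31, 33, 30, 28]
```

Emit:
jog_arm --pt "0.2 0.1 -0.2 1.5 0" --pt "0.2 0.1 -0.2 3 0" --pt "0.2 0.1 -0.2 4 0" --pt "0.2 0.1 -0.2 4.5 0" --pt "0.2 0.1 -0.2 4.9 0" --pt "0.2 0.1 -0.2 5.2 0" --pt "0.2 0.1 -0.2 5.5 0" --pt "0.2 0.1 -0.2 5.6 0" --pt "0.2 0.1 -0.2 5.6 0" --squeeze 20

```text
clock: 7.9
position: [0.5549, 0.0092, 0.0474]
tcp_rot: [3.097, 0.525, 0.0]
ft_force: [0.5, -0.3, -1.4]
gripper_width: 0.397
finger_force: 30.5
```

```bash
python3 -c "
from h import *
a=np.array([np.cos(np.radians(19.3)),np.sin(np.radians(19.3)),0])
go(np.array([.4837,-.0155,.0468])+.074*a,19.3)"
```

```text
pos [0.5549 0.0092 0.0474] yaw 19.25 tilt [ 2.e-04  1.e-04 -1.e+00] f [ 0.5 -0.3 -1.4] w 0.397 t 7.9
shift [-0.13 -0.02  0.06] turn -0.05
```

Emit:
jog_arm --pt "0.3 0 0 0.2 0" --pt "0.3 -0.3 0 0 0" --pt "0.3 -0.57 0 -0.3 0" --pt "0.3 -0.9 0 -0.55 0" --pt "0.3 -1.2 0 -0.75 0" --pt "0.3 -1.5 0 -0.95 0" --pt "0.3 -1.85 0 -1.15 0" --pt "0.3 -2.2 0 -1.3 0" --pt "0.3 -2.5 0 -1.4 0" --pt "0.3 -2.5 0 -1.4 0" --squeeze 20

```text
clock: 8.73
position: [0.5306, 0.0008, 0.0616]
tcp_rot: [3.097, 0.525, -0.0]
ft_force: [-0.2, 0.0, -2.0]
gripper_width: 0.396
finger_force: 30.6
```

```bash
cat > look.py <<'E'
from h import *
from cell import optics,bot
import pickle,sys
s=bot.state()
go([.4837,-.0155,.1],None)
p=optics.capture('wrist');pickle.dump(p,open(f'pics/{sys.argv[1]}.pkl','wb'))
cv2.imwrite(f'pics/{sys.argv[1]}.png',p['pixels'][:,:,::-1])
g=cv2.cvtColor(p['pixels'],cv2.COLOR_RGB2GRAY);print(g[150:440:3,318].tolist())
E
python3 look.py w4
```

```text
pos [0.5306 0.0008 0.0616] yaw 19.24 tilt [-0.e+00  1.e-04 -1.e+00] f [-0.2  0.  -2. ] w 0.396 t 8.7333
shift [-4.96 -0.01 -3.84] turn 0
[57, 57, 57, 57, 58, 58, 58, 35, 36, 36, 35, 35, 35, 35, 37, 36, 35, 36, 36, 35, 36, 36, 35, 35, 36, 35, 32, 26, 27, 26, 28, 28, 26, 28, 27, 27, 27, 28, 28, 28, 27, 27, 28, 27, 28, 28, 28, 27, 26, 27, 28, 28, 30, 30, 28, 28, 29, 27, 28, 26, 26, 27, 27, 27, 27, 26, 25, 28, 27, 27, 25, 25, 27, 18, 131, 141, 194, 194, 194, 194, 193, 194, 194, 195, 195, 195, 195, 195, 141, 177, 194, 187, 54, 56, 31, 32, 27]
```

Emit:
jog_arm --pt "0.3 1 0 0 0" --pt "0.3 2 0 0.5 0" --pt "0.3 2.6 0 1.2 0" --pt "0.3 2.6 0 1.5 0" --pt "0.3 2.6 0 1.7 0" --pt "0.3 2.6 0 1.9 0" --pt "0.3 2.6 0 1.9 0"

```text
clock: 9.37
position: [0.5552, 0.0095, 0.0416]
tcp_rot: [-3.097, -0.525, 0.002]
ft_force: [0.1, 0.2, -2.8]
gripper_width: 0.399
finger_force: 30.5
```

```bash
python3 look.py w5
```

```text
pos [0.5552 0.0095 0.0416] yaw 19.25 tilt [-1.1e-03 -3.0e-04 -1.0e+00] f [ 0.1  0.2 -2.8] w 0.399 t 9.3667
shift [-7.59  0.   -5.83] turn 0
[213, 215, 218, 220, 216, 69, 54, 36, 33, 59, 34, 34, 36, 35, 36, 37, 35, 34, 35, 36, 35, 36, 35, 34, 35, 34, 26, 26, 26, 25, 27, 26, 27, 27, 25, 27, 26, 26, 25, 26, 25, 26, 26, 25, 26, 28, 27, 26, 27, 27, 28, 29, 30, 28, 28, 28, 27, 27, 27, 26, 27, 27, 26, 26, 26, 27, 26, 27, 26, 25, 26, 26, 25, 75, 126, 163, 193, 193, 193, 193, 193, 193, 194, 194, 194, 194, 194, 195, 194, 195, 67, 199, 194, 196, 23, 31, 27]
```

```bash
python3 -c "
from h import *
from cell import optics
q=optics.capture('scene')['pixels'][:,:,::-1];p=cv2.imread('pics/w5.png');w4=cv2.imread('pics/w4.png')
o=np.zeros((600,800,3),np.uint8)
o[:300,:400]=cv2.resize(p[180:480,120:520],(400,300)); o[:300,400:]=w4[180:480,120:520]
o[300:,:450]=cv2.resize(q[160:260,255:405],(450,300),interpolation=2)
cv2.imwrite('pics/m3.png',o)"
```

```text
(no output)
```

View pics/m3.png

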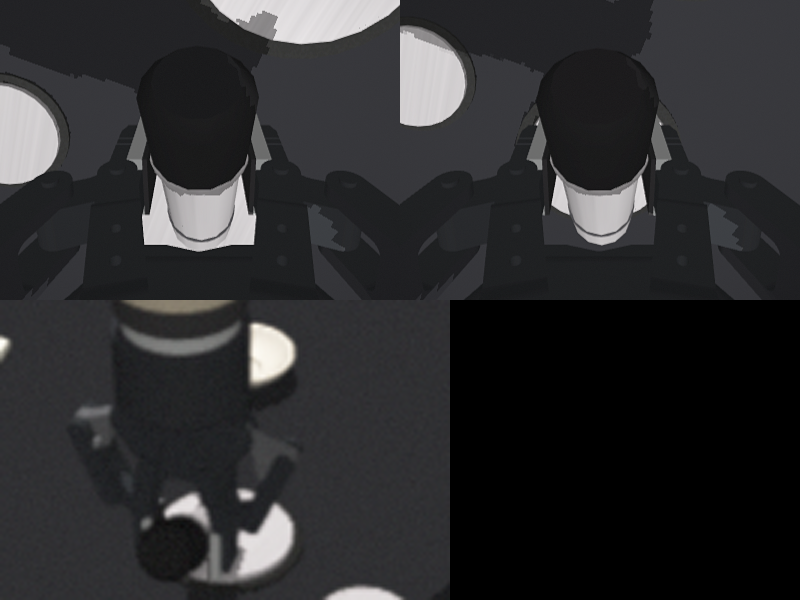

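The punch is touching the plate but turning the wrong way, because the upward push flattens it. In the views the face edge moved from row 426 to 432. Instead I'll roll it upright against the station's flat +y side wall, which is fixed: push the face's edge at the wall while rising.

```bash
python3 -c "
from h import *
from cell import bot
y=np.radians(82.9);ys=np.array([np.cos(y),np.sin(y),0])
print(np.degrees(bot.state()['q']).round(0))
go(np.array([.5185,.2956,.17])+.155*ys,82.9)"
```

```text
[  1.  14. -18.  58.  -0. 162.]
pos [0.5553 0.0094 0.0422] yaw 19.24 tilt [-6.e-04 -1.e-04 -1.e+00] f [-0.2 -0.  -2.8] w 0.397 t 9.4667
shift [ 12.83 -42.12 -12.78] turn -63.66
```

Emit:
jog_arm --pt "0.2 0 0 -2 0" --pt "0.2 0 0 -5 0" --pt "0.2 0 0 -8 0" --pt "0.2 0 0 -11 0" --pt "0.2 1 -2 -12.8 -6" --pt "0.2 2 -5 -12.8 -12" --pt "0.2 3 -9 -12.8 -18" --pt "0.2 4 -13 -12.8 -25" --pt "0.2 5 -17 -12.8 -32" --pt "0.2 6.5 -21 -12.8 -38" --pt "0.2 7.5 -25 -12.8 -45" --pt "0.2 9 -28.5 -12.8 -51" --squeeze 30

```text
clock: 10.47
position: [0.5455, 0.3104, 0.1708]
tcp_rot: [-2.563, -1.816, -0.0]
ft_force: [0.4, -0.9, -1.0]
gripper_width: 0.398
finger_force: 31.3
```

```bash
python3 -c "
from h import *
y=np.radians(82.9);ys=np.array([np.cos(y),np.sin(y),0])
go(np.array([.5185,.2956,.17])+.155*ys,82.9)"
```

```text
pos [0.5455 0.3104 0.1708] yaw 70.62 tilt [ 4.e-04 -1.e-04 -1.e+00] f [ 0.4 -0.9 -1. ] w 0.398 t 10.4667
shift [12.86 -5.35  0.09] turn -12.28
```

Emit:
jog_arm --pt "0.2 4 -2 0 -6" --pt "0.2 8 -3.5 0 -12.3" --pt "0.2 11 -4.5 0 -12.3" --pt "0.2 12.8 -5.3 0 -12.3" --pt "0.2 12.8 -5.3 0 -12.3" --pt "0.2 12.8 -5.3 0 -12.3" --pt "0.2 12.8 -5.3 0 -12.3"

```text
clock: 11.05
position: [0.54, 0.446, 0.1702]
tcp_rot: [2.361, 2.072, -0.001]
ft_force: [0.5, -0.2, -3.4]
gripper_width: 0.397
finger_force: 31.3
```

```bash
python3 look.py w6; python3 -c "
from h import *
y=np.radians(82.9);ys=np.array([np.cos(y),np.sin(y),0])
go(np.array([.5185,.2956,.068])+.155*ys,82.9)
import pickle
p=pickle.load(open('pics/w6.pkl','rb'))
from scipy.optimize import least_squares
from cell import bot
s=bot.state()
print(bot.state()['q'])"
```

```text
pos [0.54   0.446  0.1702] yaw 82.54 tilt [-8.e-04 -2.e-04 -1.e+00] f [ 0.5 -0.2 -3.4] w 0.397 t 11.05
shift [-46.48   0.42   7.06] turn 0
[51, 51, 51, 52, 52, 65, 79, 80, 80, 79, 80, 80, 80, 80, 80, 80, 79, 79, 80, 81, 81, 80, 79, 80, 80, 80, 81, 42, 41, 42, 41, 42, 41, 42, 41, 41, 40, 42, 41, 41, 41, 40, 41, 40, 41, 41, 41, 41, 41, 41, 41, 41, 40, 44, 43, 41, 43, 42, 41, 41, 40, 40, 40, 39, 40, 39, 39, 40, 39, 39, 39, 40, 38, 34, 174, 166, 236, 236, 236, 236, 236, 237, 237, 237, 237, 238, 237, 118, 241, 236, 133, 113, 114, 115, 45, 48, 44]
pos [0.5402 0.4455 0.1705] yaw 82.49 tilt [-5.e-04  0.e+00 -1.e+00] f [ 1.1  0.5 -1.9] w 0.395 t 11.1
shift [ 0.36 -0.3  10.25] turn -0.41
[ 6.89755823e-01  4.73168155e-01  2.93249271e-01  1.39122201e+00
 -3.84358907e-04  2.39163845e+00]
```

Emit:
jog_arm --pt "0.2 0.3 -0.3 2.5 -0.4" --pt "0.2 0.3 -0.3 5 -0.4" --pt "0.2 0.3 -0.3 7.5 -0.4" --pt "0.2 0.3 -0.3 9.5 -0.4" --pt "0.2 0.3 -0.3 10.2 -0.4" --pt "0.2 0 -0.3 10.2 -0.4" --pt "0.2 -0.3 -0.3 10.2 -0.4" --pt "0.2 -0.6 -0.3 10.2 -0.4" --pt "0.2 -0.9 -0.3 10.2 -0.4" --pt "0.2 -1.1 -0.3 10.2 -0.4" --pt "0.2 -1.1 -0.3 10.2 -0.4" --squeeze 20

```text
clock: 12.02
position: [0.5361, 0.4359, 0.0695]
tcp_rot: [2.354, 2.08, 0.002]
ft_force: [0.1, 0.2, -3.0]
gripper_width: 0.396
finger_force: 31.3
```

```bash
python3 -c "
from h import *
y=np.radians(82.9);ys=np.array([np.cos(y),np.sin(y),0])
go(np.array([.5185,.2956,.068])+.155*ys,82.9)"
```

```text
pos [0.5361 0.4359 0.0695] yaw 82.92 tilt [ 0.001   0.0011 -1.    ] f [ 0.1  0.2 -3. ] w 0.396 t 12.0167
shift [ 1.36 -0.01  0.15] turn 0.02
```

Emit:
jog_arm --pt "0.3 -0.4 0 0 0" --pt "0.3 -0.6 0 -0.2 0" --pt "0.3 -0.8 0 -0.5 0" --pt "0.3 -1.0 0 -0.9 0" --pt "0.3 -1.25 0 -1.3 0" --pt "0.3 -1.5 0 -1.7 0" --pt "0.3 -1.8 0 -2.1 0" --pt "0.3 -2.1 0 -2.5 0" --pt "0.3 -2.45 0 -2.85 0" --pt "0.3 -2.8 0 -3.15 0" --pt "0.3 -2.8 0 -3.15 0"

```text
clock: 12.93
position: [0.5326, 0.4081, 0.101]
tcp_rot: [-2.354, -2.08, -0.002]
ft_force: [0.8, 1.9, -1.4]
gripper_width: 0.395
finger_force: 40.2
```

```bash
python3 look.py w7
```

```text
pos [0.5326 0.4081 0.101 ] yaw 82.92 tilt [ 1.2e-03  9.0e-04 -1.0e+00] f [ 0.8  1.9 -1.4] w 0.395 t 12.9333
shift [-42.64   0.37   0.05] turn 0
[86, 87, 87, 87, 87, 86, 87, 87, 87, 87, 87, 86, 86, 86, 86, 86, 86, 87, 87, 86, 87, 87, 86, 87, 87, 87, 87, 87, 87, 87, 87, 87, 87, 87, 87, 87, 73, 57, 60, 61, 64, 78, 81, 80, 81, 82, 82, 84, 83, 84, 83, 83, 83, 84, 84, 86, 85, 85, 86, 86, 87, 86, 86, 86, 87, 89, 88, 88, 88, 88, 88, 88, 89, 89, 89, 68, 68, 66, 65, 61, 255, 255, 255, 255, 255, 255, 255, 255, 255, 255, 255, 255, 255, 255, 64, 79, 74]
```

Emit:
jog_arm --pt "0.3 -0.4 0 -0.35 0" --pt "0.3 -0.8 0 -0.65 0" --pt "0.3 -1.2 0 -0.95 0" --pt "0.3 -1.6 0 -1.2 0" --pt "0.3 -2.0 0 -1.4 0" --pt "0.3 -2.4 0 -1.6 0" --pt "0.3 -2.8 0 -1.7 0" --pt "0.3 -3.1 0 -1.8 0" --pt "0.3 -3.1 0 -1.8 0"

```text
clock: 13.73
position: [0.5286, 0.3769, 0.1183]
tcp_rot: [2.354, 2.08, 0.001]
ft_force: [1.3, 2.9, -2.4]
gripper_width: 0.396
finger_force: 26.3
```

```bash
python3 look.py w8; python3 -c "
from h import *
from cell import optics
q=optics.capture('scene')['pixels'][200:350,420:580,::-1];p=cv2.imread('pics/w8.png')
o=np.zeros((450,800,3),np.uint8)
o[:360,:320]=p[120:480,160:480]; o[:450,320:]=cv2.resize(q,(480,450),interpolation=2)
cv2.imwrite('pics/m4.png',o)"
```

```text
pos [0.5286 0.3769 0.1183] yaw 82.91 tilt [-0.e+00  6.e-04 -1.e+00] f [ 1.3  2.9 -2.4] w 0.396 t 13.7333
shift [-39.5    0.38   1.83] turn 0
[85, 85, 85, 85, 85, 85, 85, 85, 85, 86, 85, 85, 85, 85, 85, 85, 84, 84, 86, 85, 85, 86, 85, 85, 85, 85, 85, 85, 84, 181, 175, 186, 190, 190, 191, 190, 190, 190, 189, 231, 56, 59, 60, 59, 59, 60, 59, 59, 59, 60, 62, 63, 66, 65, 65, 68, 67, 74, 75, 74, 73, 75, 75, 73, 73, 74, 74, 73, 73, 73, 73, 73, 73, 73, 73, 72, 72, 72, 73, 72, 72, 72, 72, 72, 72, 72, 72, 70, 67, 167, 167, 167, 168, 168, 73, 78, 72]
```

View pics/m4.png

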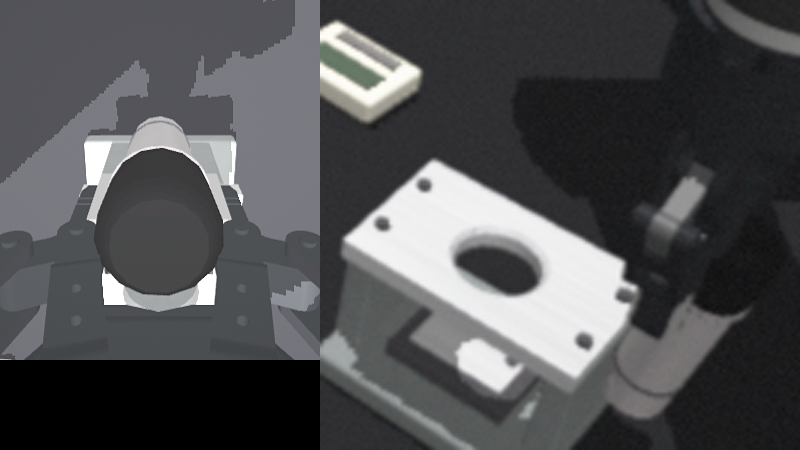

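```bash
cat >> h.py <<'E'
def circrows(p,tcp,yaw,th,s,d):
    a=np.array([np.cos(yaw),np.sin(yaw),0]);ex=a*np.cos(th)+np.array([0,0,np.sin(th)]);ey=np.array([-a[1],a[0],0]);eh=np.cross(ex,ey)
    g=np.array(tcp)+[0,0,d];t=np.linspace(0,2*np.pi,180)[:,None]
    o={}
    for n,q,r in [("face",0,.016),("bnd",.084,.018),("h118",.118,.018),("end",.124,.013)]:
        u=proj(p,g+ex*(q-s)+r*(np.cos(t)*ey+np.sin(t)*eh))[:,1]; o[n]=(u.min().round(0),u.max().round(0))
    return o
E
python3 -c "
from h import *
import pickle
p=pickle.load(open('pics/w8.pkl','rb'))
for th in [50,60,70,80,90]: print(th,circrows(p,[.5286,.3769,.1183],np.radians(82.9),np.radians(th),.076,.017))
"
```

```text
50 {'face': (np.float64(323.0), np.float64(381.0)), 'bnd': (np.float64(282.0), np.float64(381.0)), 'h118': (np.float64(251.0), np.float64(379.0)), 'end': (np.float64(261.0), np.float64(357.0))}
60 {'face': (np.float64(300.0), np.float64(356.0)), 'bnd': (np.float64(284.0), np.float64(385.0)), 'h118': (np.float64(273.0), np.float64(407.0)), 'end': (np.float64(289.0), np.float64(392.0))}
70 {'face': (np.float64(278.0), np.float64(332.0)), 'bnd': (np.float64(288.0), np.float64(387.0)), 'h118': (np.float64(299.0), np.float64(432.0)), 'end': (np.float64(321.0), np.float64(423.0))}
80 {'face': (np.float64(256.0), np.float64(309.0)), 'bnd': (np.float64(293.0), np.float64(387.0)), 'h118': (np.float64(329.0), np.float64(451.0)), 'end': (np.float64(356.0), np.float64(449.0))}
90 {'face': (np.float64(235.0), np.float64(286.0)), 'bnd': (np.float64(300.0), np.float64(385.0)), 'h118': (np.float64(359.0), np.float64(463.0)), 'end': (np.float64(391.0), np.float64(469.0))}
```

```bash
python3 -c "
from h import *
import pickle
from scipy.optimize import least_squares
p=pickle.load(open('pics/w8.pkl','rb'))
def f(v):
  o=circrows(p,[.5286,.3769,.1183],np.radians(82.9),v[0],v[1],v[2]);return np.array([o['bnd'][0]-268,o['face'][0]-237,o['end'][1]-410,o['end'][0]-320,o['h118'][1]-414],float)
for t in [60,70,80]:
  r=least_squares(f,[np.radians(t),.08,.017],x_scale=[.1,.01,.01],diff_step=.02);print(np.degrees(r.x[0]),r.x[1:],r.fun)
"
```

```text
81.60865549471136 [0.08014982 0.0040467 ] [ 8.  7. -3.  8. -4.]
83.60876262308821 [0.09080003 0.01037737] [ 8.  3. -6.  9. -8.]
83.5295757969852 [0.10027294 0.01989655] [10.  5. -3. 12. -5.]
```

```bash
python3 -c "
from h import *
import pickle
from scipy.optimize import least_squares
p=pickle.load(open('pics/w8.pkl','rb'));q=pickle.load(open('pics/scene0.pkl','rb'))
y=np.radians(82.9);a=np.array([np.cos(y),np.sin(y),0]);tcp=np.array([.5286,.3769,.1183])
for th,s,d in [(90,.076,.017),(82,.08,.004),(83.5,.1,.02),(66,.076,.017),(60,.09,.017)]:
  t=np.radians(th);ex=a*np.cos(t)+np.array([0,0,np.sin(t)]);g=tcp+[0,0,d]
  print(th,s,d,'face',proj(q,g-s*ex)[0].round(0),'bnd',proj(q,g+(.084-s)*ex)[0].round(0),'end',proj(q,g+(.124-s)*ex)[0].round(0), 'face xyz',(g-s*ex).round(3))
"
```

```text
90 0.076 0.017 face [524. 330.] bnd [540. 290.] end [549. 269.] face xyz [0.529 0.377 0.059]
82 0.08 0.004 face [515. 332.] bnd [537. 299.] end [549. 281.] face xyz [0.527 0.366 0.043]
83.5 0.1 0.02 face [514. 334.] bnd [535. 300.] end [546. 282.] face xyz [0.527 0.366 0.039]
66 0.076 0.017 face [506. 315.] bnd [542. 292.] end [562. 279.] face xyz [0.525 0.346 0.066]
60 0.09 0.017 face [496. 314.] bnd [536. 296.] end [557. 286.] face xyz [0.523 0.332 0.057]
```

The wrist crop shows the punch steep, about 82°. Its handle end disc is near (319,365) and its face edge at row 237. A little more push should bring it vertical.

Emit:
jog_arm --pt "0.3 -0.2 0 0 0" --pt "0.3 -0.4 0 0 0" --pt "0.3 -0.6 0 0 0" --pt "0.3 -0.6 0 0 0" --pt "0.3 -0.6 0 0 0"

```text
clock: 14.25
position: [0.5274, 0.3711, 0.1175]
tcp_rot: [2.354, 2.08, -0.002]
ft_force: [0.9, 1.4, -1.3]
gripper_width: 0.397
finger_force: 13.4
```

```bash
cat > fit.py <<'E'
from h import *
import pickle,sys
from cell import bot,models
from scipy.optimize import least_squares
from scipy.spatial.transform import Rotation as R
s=bot.state();M=R.from_rotvec(s["tcp_rot"]).as_matrix();yaw=np.arctan2(M[1,0],M[0,0])
p=pickle.load(open(f'pics/{sys.argv[1]}.pkl','rb'));g=cv2.cvtColor(p['pixels'],cv2.COLOR_RGB2GRAY)
a=np.array([np.cos(yaw),np.sin(yaw),0])
def sil(th,s_,d):
    ex=a*np.cos(th)+np.array([0,0,np.sin(th)]);ey=np.array([-a[1],a[0],0]);eh=np.cross(ex,ey)
    o=s["position"]+[0,0,d];t=np.linspace(0,2*np.pi,60)[:,None];ims=[]
    for q in [((0,.016),(.084,.016)),((.084,.018),(.118,.018),(.124,.013))]:
        pts=np.vstack([proj(p,o+ex*(z-s_)+r*(np.cos(t)*ey+np.sin(t)*eh)) for z,r in q]).astype(np.float32)
        m=np.zeros((480,640),np.uint8);cv2.fillConvexPoly(m,np.round(cv2.convexHull(pts)[:,0]).astype(int),1);ims.append(m)
    return ims
if __name__=="__main__":
    # black handle mask: dark connected region at the middle
    q=p['pixels'].copy()
    for th,c in [(82,(255,0,0)),(90,(0,255,0))]:
        for m in sil(np.radians(th),.078,.016): cv2.drawContours(q,cv2.findContours(m,0,1)[0],-1,c,1)
    cv2.imwrite(f'pics/{sys.argv[1]}o.png',q[120:480,130:510,::-1])
E
python3 look.py w9; python3 fit.py w9
```

```text
pos [0.5274 0.3711 0.1175] yaw 82.94 tilt [-9.e-04 -5.e-04 -1.e+00] f [ 0.9  1.4 -1.3] w 0.397 t 14.25
shift [-38.91   0.42   1.79] turn 0
[84, 84, 84, 84, 84, 84, 84, 84, 85, 84, 85, 84, 85, 84, 84, 84, 85, 84, 85, 84, 85, 84, 84, 84, 85, 77, 193, 157, 195, 193, 193, 193, 194, 193, 193, 192, 192, 206, 46, 59, 60, 59, 58, 59, 59, 59, 60, 61, 60, 63, 62, 63, 64, 64, 66, 67, 67, 73, 73, 73, 72, 73, 73, 72, 72, 73, 73, 73, 73, 72, 72, 73, 72, 72, 73, 72, 73, 72, 72, 71, 72, 72, 72, 71, 72, 72, 72, 58, 168, 166, 167, 177, 213, 217, 70, 77, 71]
```

View pics/w9o.png

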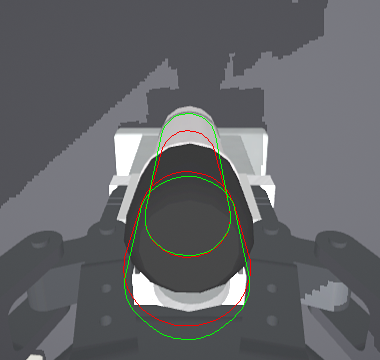

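```bash
cat > fit2.py <<'E'
from fit import *
ob=np.array([float(v) for v in sys.argv[2:5]]) # face min, black min, black max
def pred(v,d):
    th,s_,dx=v;ex=a*np.cos(th)+np.array([0,0,np.sin(th)]);ey=np.array([-a[1],a[0],0]);eh=np.cross(ex,ey)
    o=s["position"]+[0,0,d]+a*dx;t=np.linspace(0,2*np.pi,180)[:,None]
    c=lambda z,r:proj(p,o+ex*(z-s_)+r*(np.cos(t)*ey+np.sin(t)*eh))
    F,B,H,E=c(0,.016),c(.084,.018),c(.118,.018),c(.124,.013)
    return np.array([F[:,1].min(),min(B[:,1].min(),H[:,1].min()),max(H[:,1].max(),E[:,1].max())]),np.ptp(H[:,0]),np.ptp(F[:,0]),o-ex*s_
for d in [.014,.017,.020]:
    r=least_squares(lambda v:pred(v,d)[0]-ob,[1.4,.078,.005],x_scale=[.1,.01,.01])
    q=pred(r.x,d);print(d,np.degrees(r.x[0]).round(1),r.x[1:].round(4),r.fun.round(1),'widths',q[1:3],'face',q[3].round(4))
E
python3 fit2.py w9 227 265 412
```

```text
0.014 85.0 [0.0812 0.0091] [0. 0. 0.] widths (np.float64(123.62298719543543), np.float64(53.12312717452323)) face [0.5277 0.3732 0.0506]
0.017 85.0 [0.0842 0.0094] [-0.  0.  0.] widths (np.float64(123.62298719543588), np.float64(53.12312717452335)) face [0.5277 0.3732 0.0506]
0.02 85.0 [0.0872 0.0096] [0. 0. 0.] widths (np.float64(123.6229871954356), np.float64(53.12312717452329)) face [0.5277 0.3732 0.0506]
```

Emit:
jog_arm --pt "0.3 0 0 0 0" --pt "0.3 0.5 0 0 0" --pt "0.3 1.5 0 0 0" --pt "0.3 2.5 0 -1 0" --pt "0.3 3 0 -3 0" --pt "0.3 3 0 -6 0" --pt "0.3 3 0 -9 0" --pt "0.3 3 0 -11 0" --pt "0.3 3 0 -11 0" --pt "0.3 3 0 -11 0" --squeeze 30

```text
clock: 15.13
position: [0.5319, 0.4024, 0.2286]
tcp_rot: [2.353, 2.081, 0.004]
ft_force: [-0.1, 0.2, -3.1]
gripper_width: 0.391
finger_force: 27.8
```

```bash
python3 look.py w10;python3 -c "
from h import *
go([.4834,-.0175,.12],82.9)"
```

```text
pos [0.5319 0.4024 0.2286] yaw 82.97 tilt [ 0.0015  0.0018 -1.    ] f [-0.1  0.2 -3.1] w 0.391 t 15.1333
shift [-42.08   0.3   12.79] turn 0
[119, 119, 120, 119, 119, 119, 119, 120, 120, 119, 119, 120, 119, 119, 119, 119, 119, 119, 120, 120, 120, 107, 82, 82, 82, 82, 82, 82, 110, 188, 165, 185, 185, 185, 185, 185, 185, 219, 47, 56, 57, 56, 57, 58, 57, 57, 57, 60, 61, 62, 63, 62, 64, 65, 72, 73, 72, 74, 72, 71, 71, 71, 71, 72, 71, 71, 70, 70, 70, 70, 70, 70, 70, 70, 70, 70, 70, 69, 70, 69, 70, 68, 69, 69, 70, 66, 68, 120, 115, 182, 255, 255, 255, 255, 61, 75, 70]
pos [0.5314 0.4019 0.2268] yaw 82.97 tilt [-5.e-04 -3.e-04 -1.e+00] f [ 0.2  0.3 -2. ] w 0.394 t 15.1833
shift [-42.2    0.38  10.7 ] turn 0.07
```

Emit:
jog_arm --pt "0.3 -2 0 0 0" --pt "0.3 -5 0 0 0" --pt "0.3 -9 0.1 0 0" --pt "0.3 -13 0.1 0 0" --pt "0.3 -17 0.2 0 0" --pt "0.3 -21 0.2 0 0" --pt "0.3 -25 0.2 1 0" --pt "0.3 -29 0.3 3 0" --pt "0.3 -33 0.3 5 0" --pt "0.3 -37 0.3 7.5 0" --pt "0.3 -40 0.4 9.5 0" --pt "0.3 -42.1 0.4 10.5 0"

```text
clock: 16.18
position: [0.4805, -0.0191, 0.1184]
tcp_rot: [-2.353, -2.077, 0.007]
ft_force: [-0.1, 0.8, -2.2]
gripper_width: 0.388
finger_force: 28.4
```

Emit:
jog_arm --pt "0.3 0 0 0 0" --pt "0.3 0 0 0 0"

```text
clock: 16.35
position: [0.4815, -0.018, 0.12]
tcp_rot: [-2.354, -2.075, 0.006]
ft_force: [0.4, 0.4, -1.6]
gripper_width: 0.385
finger_force: 29.1
```

```bash
python3 look.py w11;python3 fit2.py w11 236 265 411; python3 -c "
from h import *
go([.4834,-.0175,.0763],82.9)"
```

```text
pos [ 0.4815 -0.018   0.12  ] yaw 82.78 tilt [-3.0e-04 -5.1e-03 -1.0e+00] f [ 0.4  0.4 -1.6] w 0.385 t 16.35
shift [0.28 0.2  2.  ] turn 0
[37, 35, 33, 35, 34, 33, 141, 144, 143, 143, 142, 142, 144, 142, 142, 144, 144, 145, 145, 142, 146, 146, 143, 143, 144, 143, 145, 233, 231, 100, 82, 100, 100, 100, 100, 100, 101, 127, 16, 22, 22, 22, 22, 22, 22, 21, 23, 23, 23, 24, 25, 25, 27, 26, 31, 31, 31, 31, 30, 31, 30, 30, 30, 29, 29, 29, 29, 30, 29, 30, 29, 30, 30, 30, 30, 30, 29, 29, 29, 30, 30, 29, 29, 27, 29, 26, 27, 56, 55, 56, 56, 56, 56, 55, 32, 31, 29]
0.014 81.3 [0.0808 0.0083] [-0.  0.  0.] widths (np.float64(125.86693944614859), np.float64(53.23985583213931)) face [ 0.482  -0.0211  0.0553]
0.017 81.3 [0.0839 0.0087] [-0.  0.  0.] widths (np.float64(125.86693944614859), np.float64(53.23985583213931)) face [ 0.482  -0.0211  0.0553]
0.02 81.3 [0.0869 0.0092] [-0. -0. -0.] widths (np.float64(125.86693944614848), np.float64(53.23985583213931)) face [ 0.482  -0.0211  0.0553]
pos [ 0.4825 -0.0172  0.1212] yaw 82.86 tilt [ 1.e-04 -3.e-03 -1.e+00] f [ 0.9  0.3 -2.5] w 0.385 t 16.4
shift [-0.02  0.1   4.49] turn -0.04
```

Emit:
jog_arm --pt "0.3 0.4 0.1 1 0" --pt "0.3 0.4 0.1 2.2 0" --pt "0.3 0.4 0.1 3.4 0" --pt "0.3 0.4 0.1 4 0" --pt "0.3 0.4 0.1 4.2 0" --pt "0.3 0.4 0.1 4.4 0" --pt "0.3 0.4 0.1 4.6 0" --pt "0.3 0.4 0.1 4.7 0" --pt "0.3 0.4 0.1 4.7 0"

```text
clock: 17.15
position: [0.4854, -0.0129, 0.076]
tcp_rot: [2.353, 2.081, 0.001]
ft_force: [-0.2, -0.0, -2.6]
gripper_width: 0.385
finger_force: 29.0
```

```bash
python3 look.py w12
```

```text
pos [ 0.4854 -0.0129  0.076 ] yaw 82.96 tilt [ 1.e-04  5.e-04 -1.e+00] f [-0.2 -0.  -2.6] w 0.385 t 17.15
shift [-0.27 -0.13 -2.4 ] turn 0
[37, 37, 38, 38, 38, 38, 38, 38, 36, 38, 38, 37, 110, 150, 148, 149, 149, 147, 147, 149, 151, 146, 146, 150, 149, 150, 150, 148, 151, 106, 81, 105, 105, 106, 106, 105, 105, 133, 18, 24, 23, 25, 25, 24, 24, 25, 26, 26, 27, 24, 27, 26, 26, 29, 34, 32, 33, 33, 34, 33, 33, 32, 32, 33, 32, 33, 32, 32, 32, 31, 31, 32, 31, 31, 32, 32, 31, 32, 31, 32, 32, 31, 31, 32, 31, 29, 30, 59, 59, 58, 58, 58, 59, 59, 32, 34, 31]
```

Emit:
jog_arm --pt "0.3 0 0 0.1 0" --pt "0.3 0 0 0.2 0" --pt "0.3 0 0 0.3 0" --pt "0.3 0 0 0.4 0" --pt "0.3 0 0 0.4 0"

```text
clock: 17.62
position: [0.485, -0.0131, 0.0716]
tcp_rot: [-2.354, -2.08, 0.0]
ft_force: [-0.2, -0.0, -2.1]
gripper_width: 0.39
finger_force: 29.0
```

Emit:
jog_arm --pt "0.3 0 0 0.1 0" --pt "0.3 0 0 0.2 0" --pt "0.3 0 0 0.3 0" --pt "0.3 0 0 0.4 0" --pt "0.3 0 0 0.4 0"

```text
clock: 18.03
position: [0.4863, -0.0131, 0.0706]
tcp_rot: [2.352, 2.079, 0.004]
ft_force: [-5.0, -0.8, 17.3]
gripper_width: 0.388
finger_force: 30.0
```

```bash
python3 look.py w13
```

```text
pos [ 0.4863 -0.0131  0.0706] yaw 82.95 tilt [ 4.0e-04  3.5e-03 -1.0e+00] f [-5.  -0.8 17.3] w 0.388 t 18.0333
shift [-0.27 -0.21 -2.94] turn 0
[38, 38, 37, 38, 38, 38, 38, 38, 36, 37, 38, 38, 36, 143, 147, 148, 147, 149, 145, 148, 150, 147, 147, 146, 152, 150, 150, 150, 149, 105, 83, 105, 105, 105, 106, 105, 106, 125, 18, 24, 26, 23, 24, 23, 26, 24, 25, 26, 26, 26, 27, 28, 27, 29, 34, 34, 34, 32, 33, 33, 32, 33, 32, 32, 31, 32, 30, 30, 32, 32, 32, 31, 32, 32, 31, 32, 31, 31, 30, 31, 31, 32, 30, 30, 31, 30, 21, 60, 59, 58, 59, 59, 59, 59, 34, 33, 30]
```

Emit:
jog_arm --pt "0.3 0 0 -0.1 0" --pt "0.3 0 0 -0.3 0" --pt "0.3 0 0 -0.3 0" --pt "0.42 0 0 -0.3 0" --pt "0.45 0 0 -0.3 0" --pt "0.5 0 0 -0.3 0" --pt "0.55 0 0 -0.3 0" --pt "0.65 0 0 -0.3 0" --pt "0.8 0 0 -0.3 0" --pt "1 0 0 -0.3 0" --pt "1 0 0 -0.3 0" --pt "1 0 0 -0.3 0"

```text
clock: 19.08
position: [0.4852, -0.013, 0.0708]
tcp_rot: [-2.354, -2.081, -0.0]
ft_force: [0.1, -0.1, -0.1]
gripper_width: 0.998
finger_force: 0.0
```

```bash
python3 look.py w14; python3 -c "
from h import *
from cell import optics
t=optics.capture('top')['pixels'][240:360,250:390,::-1];q=optics.capture('scene')['pixels'][160:260,270:400,::-1];p=cv2.imread('pics/w14.png')
o=np.zeros((300,800,3),np.uint8)
o[:,:400]=cv2.resize(p[150:450,120:520],(400,300)); o[:,400:]=cv2.resize(q,(400,300),interpolation=2)
cv2.imwrite('pics/m5.png',o)"
```

```text
pos [ 0.4852 -0.013   0.0708] yaw 82.95 tilt [ 0. -0. -1.] f [ 0.1 -0.1 -0.1] w 0.998 t 19.0833
shift [-0.26 -0.11 -2.92] turn 0
[38, 37, 36, 37, 39, 38, 37, 38, 33, 36, 39, 38, 71, 158, 149, 149, 148, 148, 145, 148, 150, 147, 146, 146, 151, 149, 150, 149, 146, 111, 111, 58, 111, 110, 110, 110, 110, 111, 111, 111, 111, 111, 111, 111, 112, 111, 91, 25, 24, 24, 25, 24, 24, 25, 24, 26, 25, 25, 26, 26, 26, 25, 26, 27, 26, 27, 28, 29, 28, 31, 30, 32, 31, 31, 31, 32, 32, 32, 33, 31, 32, 31, 31, 30, 31, 32, 31, 31, 31, 30, 29, 30, 31, 30, 34, 33, 31]
```

View pics/m5.png

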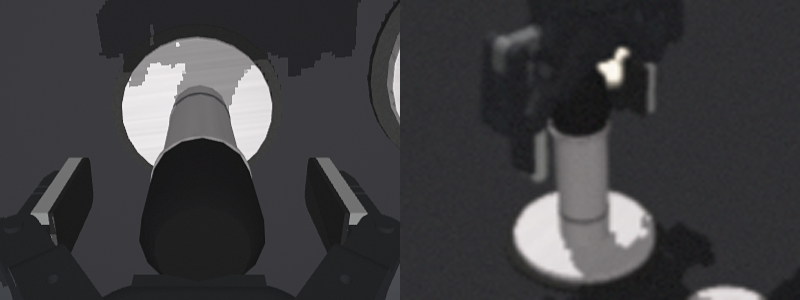

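The view shows the punch standing upright and free on the middle plate, face edge at wrist row 237 and column 321, with the fingers open. Now I'll locate it for the handle grip.

```bash
cat > loc.py <<'E'
# upright punch location from a wrist shot by the silhouette of shank/handle: args name, face_z, observed face min row, bnd min row, shank left,right col at a row
from fit import *
def locate(fz,fr,br,cl,cr,row):
    def f(v):
        o=np.array([v[0],v[1],fz]);t=np.linspace(0,2*np.pi,180)
        C=lambda z,r:proj(p,o+np.c_[r*np.cos(t),r*np.sin(t),np.full(180,z)])
        F,B=C(0,.016),C(.084,.018)
        S=np.vstack([C(z,.016) for z in np.linspace(0,.084,60)]);S=S[abs(S[:,1]-row)<4]
        return [F[:,1].min()-fr,B[:,1].min()-br,S[:,0].min()-cl,S[:,0].max()-cr]
    r=least_squares(f,s["position"][:2],x_scale=.01);return r.x,r.fun
E
python3 - w14 <<'E'
from loc import *
print(g[228:244,318].tolist(),g[280:296,321].tolist(),g[260,280:365].tolist())
x,f=locate(.008,237,289,287,354,260);print(x,f)
E
```

```text
[150, 151, 150, 149, 149, 149, 146, 129, 108, 111, 110, 111, 111, 112, 91, 58] [109, 109, 110, 111, 111, 116, 127, 111, 46, 22, 23, 24, 26, 23, 25, 23] [232, 232, 232, 231, 232, 232, 232, 232, 232, 233, 237, 190, 124, 122, 105, 105, 107, 107, 106, 108, 108, 108, 110, 108, 109, 109, 109, 110, 110, 110, 112, 111, 112, 111, 112, 111, 111, 112, 111, 111, 110, 111, 110, 111, 111, 111, 112, 112, 112, 112, 111, 111, 110, 109, 108, 108, 107, 106, 106, 105, 106, 107, 105, 105, 106, 107, 81, 65, 130, 237, 234, 231, 230, 231, 231, 231, 231, 231, 231, 230, 230, 229, 229, 229, 229]
[ 0.48683944 -0.01221334] [-5.68031182  3.58098057  4.61117334 -4.5782069 ]
```

```bash
python3 - w14 <<'E'
from loc import *
x,f=locate(.008,235.5,287.5,291.5,348.5,260);print(x,f)
go([*x,.097],82.9)
E
```

```text
[ 0.48663314 -0.01154266] [-5.24011432  3.47192945 -0.63169312  0.6274633 ]
pos [ 0.4852 -0.0131  0.0708] yaw 82.95 tilt [-0.  0. -1.] f [-0.7  0.1 -0.1] w 0.998 t 19.2333
shift [ 0.17  0.13 -2.62] turn 0.05
```

Emit:
jog_arm --pt "1 0.1 0 -0.8 0" --pt "1 0.3 0.1 -1.8 0" --pt "1 0.3 0.1 -2.6 0" --pt "1 0.3 0.1 -2.6 0" --pt "1 0.3 0.1 -2.6 0" --pt "0.65 0.3 0.1 -2.6 0" --pt "0.5 0.3 0.1 -2.6 0" --pt "0.4 0.3 0.1 -2.6 0" --pt "0.3 0.3 0.1 -2.6 0" --pt "0.2 0.3 0.1 -2.6 0" --pt "0.2 0.3 0.1 -2.6 0" --pt "0.2 0.3 0.1 -2.6 0" --squeeze 60

```text
clock: 20.23
position: [0.4865, -0.0102, 0.0968]
tcp_rot: [-2.354, -2.081, 0.0]
ft_force: [-0.8, 0.2, 2.0]
gripper_width: 0.402
finger_force: 60.2
```

Emit:
jog_arm --pt "0.2 0 0 0 0" --pt "0.2 0 0 0 0" --pt "0.2 0 0 0 0"

```text
clock: 20.48
position: [0.4865, -0.0102, 0.0968]
tcp_rot: [-2.354, -2.081, 0.0]
ft_force: [-1.0, 1.1, 0.8]
gripper_width: 0.402
finger_force: 60.2
```

```bash
python3 look.py w15; python3 - w15 <<'E'
from h import *
go([.5185,.2956,.22],82.9)
E
```

```text
pos [ 0.4865 -0.0102  0.0968] yaw 82.95 tilt [ 0.e+00 -1.e-04 -1.e+00] f [-1.   1.1  0.8] w 0.402 t 20.4833
shift [-0.56 -0.21 -0.32] turn 0
[36, 37, 37, 36, 37, 37, 37, 36, 36, 39, 37, 33, 140, 145, 146, 145, 143, 145, 146, 146, 143, 142, 148, 147, 147, 146, 116, 112, 113, 85, 111, 111, 111, 112, 111, 111, 110, 110, 112, 110, 110, 110, 111, 131, 23, 22, 26, 25, 25, 26, 26, 25, 24, 25, 24, 23, 25, 26, 27, 26, 27, 28, 29, 29, 30, 30, 30, 30, 29, 30, 29, 30, 30, 28, 53, 53, 53, 52, 51, 51, 51, 51, 51, 50, 57, 58, 57, 57, 57, 56, 57, 58, 57, 57, 33, 33, 31]
pos [ 0.4864 -0.0102  0.0968] yaw 82.94 tilt [-0.e+00 -2.e-04 -1.e+00] f [-0.2  0.1  2.5] w 0.405 t 20.5333
shift [ 30.74  -0.58 -12.33] turn 0.04
```

```bash
python3 - w15 <<'E'
from loc import *
for c in (312,318,322,328): 
    k=g[:,c].astype(int); print(c,[(i,k[i]) for i in range(220,245)][::2][:0], np.argmax(k[200:260]<125)+200, np.argmax(k[255:330]<60)+255)
e=g[255].astype(int); L=[i for i in range(270,370) if abs(e[i+1]-e[i-1])>40]; print(L)
x,f=locate(.008,227.5,281,L[0],L[-1],255);print(x,f,'offset tool',(x-s["position"][:2])@a[:2],(x-s["position"][:2])@np.array([a[1],-a[0]]))
E
```

```text
312 [] 229 282
318 [] 228 281
322 [] 229 281
328 [] 230 283
[291, 292, 343, 344, 345]
[ 0.48595205 -0.01563461] [ 1.96054949 -1.40851533  1.34527863 -1.34590081] offset tool -0.005429348609664512 0.0001747803561351798
```

Emit:
jog_arm --pt "0.2 0 0 -0.4 0" --pt "0.2 0 0 -1 0" --pt "0.2 0 0 -2.5 0" --pt "0.2 0 0 -5 0" --pt "0.2 0 0 -8 0" --pt "0.2 2 0 -11 0" --pt "0.2 5 -0.1 -12.3 0" --pt "0.2 9 -0.2 -12.3 0" --pt "0.2 13 -0.2 -12.3 0" --pt "0.2 17 -0.3 -12.3 0" --pt "0.2 21 -0.4 -12.3 0" --pt "0.2 25 -0.5 -12.3 0"

```text
clock: 21.53
position: [0.512, 0.2404, 0.2201]
tcp_rot: [2.354, 2.08, 0.0]
ft_force: [1.4, -0.8, -2.2]
gripper_width: 0.404
finger_force: 60.3
```

Emit:
jog_arm --pt "0.2 3 0 0 0" --pt "0.2 5 -0.1 0 0" --pt "0.2 6.2 -0.1 0 0" --pt "0.2 6.2 -0.1 0 0" --pt "0.2 6.2 -0.1 0 0" --pt "0.2 6.2 -0.1 0 0"

```text
clock: 22.03
position: [0.5188, 0.2991, 0.2199]
tcp_rot: [2.355, 2.079, -0.001]
ft_force: [0.9, 0.9, -2.1]
gripper_width: 0.401
finger_force: 60.3
```

```bash
python3 look.py w16; python3 - w16 <<'E'
from fit import *
go([.5191,.3001,.22],82.9)
# guide plate outline & screw holes from the wrist view, z=.092
m=(g>150).astype(np.uint8)
cs,h=cv2.findContours(m,cv2.RETR_CCOMP,1)
for i,c in enumerate(cs):
    if len(c)>10:
        X=onz(p,c[:,0],.092); print(h[0,i,3]>=0,len(c),c[:,0].mean(0).round(0),circ(X),cv2.minAreaRect(X[:,:2].astype(np.float32)) if len(c)>150 else '')
for c in (312,318,322,328):
    k=g[:,c].astype(int); d=[i for i in range(150,440) if abs(k[i+1]-k[i-1])>30]; print(c,d)
E
```

```text
pos [0.5188 0.2991 0.2199] yaw 82.9 tilt [-7.e-04 -2.e-04 -1.e+00] f [ 0.9  0.9 -2.1] w 0.401 t 22.0333
shift [-31.64   0.41  12.01] turn 0
[172, 173, 173, 172, 173, 173, 173, 173, 173, 173, 172, 172, 172, 173, 172, 172, 172, 149, 226, 244, 244, 247, 160, 162, 162, 164, 123, 117, 119, 89, 116, 117, 117, 118, 118, 117, 117, 116, 117, 117, 116, 116, 117, 138, 25, 26, 26, 27, 28, 27, 26, 27, 27, 26, 27, 27, 26, 29, 28, 28, 29, 30, 31, 32, 32, 31, 32, 32, 32, 33, 32, 32, 32, 32, 31, 43, 56, 56, 56, 54, 54, 55, 54, 54, 61, 60, 61, 60, 62, 31, 62, 96, 198, 219, 25, 36, 33]
pos [0.5189 0.2988 0.2201] yaw 82.87 tilt [-5.e-04  1.e-04 -1.e+00] f [ 1.  -1.4 -2.5] w 0.4 t 22.0833
shift [0.13 0.01 0.01] turn -0.03
False 55 [320. 428.] (array([0.49723846, 0.10899502]), np.float64(0.015198857860696217)) 
False 133 [448. 453.] (array([0.62111563, 0.0677852 ]), np.float64(0.05435094899661421)) 
False 48 [490. 422.] (array([0.65067212, 0.0945974 ]), np.float64(0.020112578213208582)) 
False 11 [263. 392.] (array([0.45207072, 0.15527772]), np.float64(0.00374409208836079)) 
False 13 [374. 391.] (array([0
[... 1278 characters left out ...]
] (array([0.50717654, 0.35420533]), np.float64(0.009218559641819328)) 
False 50 [578. 143.] (array([0.71499635, 0.35774651]), np.float64(0.040391518247800275)) 
False 106 [585. 116.] (array([0.73232421, 0.35572058]), np.float64(0.04459558556062497)) 
312 [187, 188, 189, 192, 193, 204, 205, 210, 211, 228, 229, 236, 238, 239, 279, 281, 282, 416, 423, 424, 425, 426, 427, 429, 430, 431]
318 [201, 203, 204, 214, 215, 227, 228, 235, 237, 280, 281, 418, 422, 423, 424, 425, 426, 430, 431, 432]
322 [203, 204, 215, 216, 228, 235, 237, 238, 280, 281, 415, 422, 423, 424, 425, 426, 430, 431, 432]
328 [203, 204, 205, 217, 218, 229, 230, 237, 239, 281, 282, 283, 416, 418, 422, 423, 425, 426, 427, 429, 430]
```

```bash
python3 - w16 <<'E'
from loc import *
x,f=locate(.1311,228,281,291.5,344.5,255);print('punch',x,f,'off',(x-s["position"][:2])@a[:2],(x-s["position"][:2])@np.array([a[1],-a[0]]))
for c in (310,314,318,322,326,330):
    k=g[:,c].astype(int); d=[i for i in range(190,212) if abs(k[i+1]-k[i-1])>20]; print(c,d,onz(p,[c,d[0]+.5],.092)[0].round(4))
E
python3 - <<'E'
import cv2,pickle
p=pickle.load(open('pics/w16.pkl','rb'))
cv2.imwrite('pics/w16c.png',cv2.resize(p['pixels'][120:320,210:430,::-1],None,fx=3,fy=3,interpolation=2)[:600])
E
```

```text
punch [0.51833181 0.29348036] [ 1.57473735 -1.12675566  0.9253199  -0.93125508] off -0.005391700840582403 0.00011095933750186809
310 [192, 193, 195, 196, 198, 199, 202, 203, 204, 205, 206, 208, 209] [0.5165 0.327  0.092 ]
314 [201, 202, 203, 204, 205, 211] [0.5185 0.3199 0.092 ]
318 [200, 201, 203, 204] [0.5216 0.3203 0.092 ]
322 [200, 201, 202, 203, 204] [0.5245 0.3199 0.092 ]
326 [201, 202, 203, 204, 205] [0.5274 0.3188 0.092 ]
330 [202, 204, 205, 206] [0.5303 0.3177 0.092 ]
```

View pics/w16c.png

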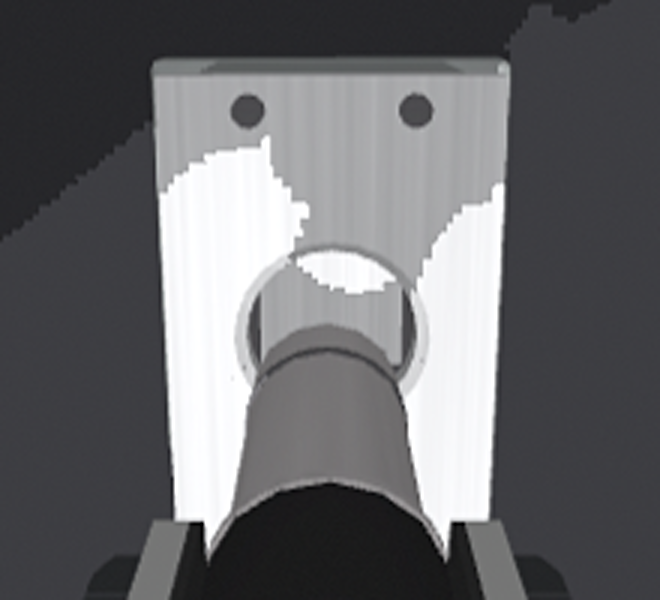

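The last view shows the punch upright above the guide hole. The hole's rim spans columns 288 to 353 with its top at row 202, and the shank is centred near column 319. Next I'll compute the relative offset between them.

```bash
python3 - w16 <<'E'
from loc import *
e=np.array([[235,335],[429,335],[332,245],[262,278],[405,278],[243,372],[420,372]])/3+[210,120]-1/3
X=onz(p,e,.092);print('bore',circ(X),X[1,:2]-X[0,:2])
t=np.linspace(0,2*np.pi,90)
for b in [(.5203,.2983),(.5198,.2951),(.5205,.2965)]:
    u=proj(p,np.c_[b[0]+.022*np.cos(t),b[1]+.022*np.sin(t),np.full(90,.092)]);print(b,u.min(0).round(1),u.max(0).round(1))
E
```

```text
bore (array([0.52024637, 0.29496267]), np.float64(0.04888217480986522)) [ 0.04897303 -0.00610304]
(0.5203, 0.2983) [291.  200.5] [348.8 256. ]
(0.5198, 0.2951) [291.  204.8] [348.6 259.8]
(0.5205, 0.2965) [291.6 202.8] [349.3 258.1]
```

Emit:
jog_arm --pt "0.2 0.15 0.12 0 0" --pt "0.2 0.15 0.12 0 0" --pt "0.2 0.15 0.12 1 0" --pt "0.2 0.15 0.12 2 0" --pt "0.2 0.15 0.12 3 0" --pt "0.2 0.15 0.12 4 0" --pt "0.2 0.15 0.12 5 0" --pt "0.2 0.15 0.12 5 0"

```text
clock: 22.75
position: [0.519, 0.3008, 0.1666]
tcp_rot: [-2.353, -2.08, 0.007]
ft_force: [0.3, 0.6, -3.6]
gripper_width: 0.4
finger_force: 60.2
```

```bash
python3 look.py w17; python3 - w17 <<'E'
from loc import *
from cell import optics
go([.52,.3,.1188],82.9)
e=g[265].astype(int);print(265,g[250,280:365].tolist())
E
```

```text
pos [0.519  0.3008 0.1666] yaw 82.95 tilt [-0.0027 -0.0035 -1.    ] f [ 0.3  0.6 -3.6] w 0.4 t 22.75
shift [-31.81   0.4    6.74] turn 0
[131, 182, 220, 219, 219, 219, 219, 219, 219, 219, 219, 219, 219, 218, 219, 218, 219, 219, 218, 219, 218, 218, 218, 218, 197, 197, 172, 160, 163, 127, 160, 159, 160, 161, 160, 160, 159, 159, 159, 160, 159, 159, 160, 184, 39, 42, 43, 44, 43, 43, 43, 43, 43, 43, 44, 43, 43, 45, 45, 45, 47, 46, 48, 50, 49, 49, 51, 50, 50, 50, 49, 50, 49, 49, 49, 85, 83, 82, 82, 81, 80, 81, 80, 75, 255, 255, 255, 255, 255, 255, 255, 255, 255, 255, 46, 55, 50]
pos [0.5194 0.301  0.1679] yaw 82.95 tilt [-0.002  -0.0025 -1.    ] f [-1.6  1.  -2.9] w 0.401 t 22.8
shift [-0.08  0.09  4.91] turn 0.05
265 [255, 255, 255, 255, 255, 255, 255, 238, 135, 106, 106, 110, 110, 128, 149, 176, 150, 152, 153, 153, 154, 156, 156, 157, 157, 158, 157, 159, 159, 160, 161, 161, 160, 161, 160, 161, 160, 160, 160, 159, 159, 160, 161, 161, 161, 162, 161, 161, 159, 159, 158, 156, 156, 155, 152, 154, 155, 154, 153, 152, 154, 120, 92, 187, 217, 216, 218, 220, 202, 118, 107, 107, 107, 103, 133, 251, 255, 255, 255, 255, 255, 255, 255, 255, 255]
```

Emit:
jog_arm --pt "0.2 0 0.12 0 0" --pt "0.2 0 0.12 0 0" --pt "0.2 0 0.12 0 0"

```text
clock: 23.05
position: [0.5219, 0.3016, 0.1705]
tcp_rot: [2.354, 2.08, 0.002]
ft_force: [0.1, -0.0, -1.3]
gripper_width: 0.402
finger_force: 60.3
```

```bash
python3 look.py w18|head -1; python3 - w18 <<'E'
from loc import *
go([.52,.3,.1188],82.9)
for r in (246,250):
  e=g[r].astype(int);print(r,[i for i in range(275,370) if abs(e[i+1]-e[i-1])>35])
for c in (314,320,326):
  k=g[:,c].astype(int);print(c,[(i,k[i]) for i in range(180,290) if abs(k[i+1]-k[i-1])>22])
x,f=locate(s["position"][2]-.0888,228,281,291.5,344.5,255);print('punch',x,f)
E
```

```text
pos [0.5219 0.3016 0.1705] yaw 82.95 tilt [ 8.e-04  1.e-03 -1.e+00] f [ 0.1 -0.  -1.3] w 0.402 t 23.05
pos [0.5218 0.3016 0.1705] yaw 82.94 tilt [ 8.e-04  9.e-04 -1.e+00] f [ 0.6 -0.3 -2.4] w 0.404 t 23.1
shift [-0.18 -0.16  5.17] turn 0.04
246 [284, 285, 289, 290, 294, 295, 296, 298, 341, 342, 344, 345, 347, 348]
250 [282, 283, 284, 289, 290, 293, 294, 341, 342, 343, 344, 348, 349, 350]
314 [(222, np.int64(204)), (223, np.int64(186)), (224, np.int64(181)), (225, np.int64(241)), (228, np.int64(255)), (229, np.int64(154)), (235, np.int64(149)), (236, np.int64(111)), (237, np.int64(95)), (238, np.int64(135)), (239, np.int64(162)), (279, np.int64(173)), (280, np.int64(186)), (281, np.int64(145)), (282, np.int64(33))]
320 [(222, np.int64(206)), (223, np.int64(184)), (225, np.int64(194)), (228, np.int64(191)), (229, np.int64(156)), (235, np.int64(144)), (237, np.int64(126)), (238, np.int64(157)), (280, np.int64(146)), (281, np.int64(32))]
326 [(223, np.int64(205)), (224, np.int64(182)), (226, np.int64(202)), (228, np.int64(222)), (229, np.int64(193)), (230, np.int64(153)), (236, np.int64(143)), (237, np.int64(98)), (238, np.int64(107)), (239, np.int64(142)), (279, np.int64(166)), (281, np.int64(182)), (282, np.int64(67)), (283, np.int64(37))]
punch [0.52145488 0.29602493] [ 1.706324   -1.21773927  0.93427968 -0.93458855]
```

```bash
python3 - w18 <<'E'
from loc import *
for d in (222,223): 
  X=onz(p,[320,d],.092)[0]; b=X-a*.0244; print('bore via far rim',b.round(4))
x=np.array([.52145,.29602]);print('punch rel bore tool x',(x-b[:2])@a[:2],'y',(x-b[:2])@np.array([a[1],-a[0]]))
E
```

```text
bore via far rim [0.5226 0.2955 0.092 ]
bore via far rim [0.5225 0.2948 0.092 ]
punch rel bore tool x 0.0010355489237855692 y -0.0012246765537668707
```

Emit:
jog_arm --pt "0.2 0 0 0.6 0" --pt "0.2 0 0 1.3 0" --pt "0.2 0 0 2.0 0" --pt "0.2 0 0 2.7 0" --pt "0.2 0 0 3.4 0" --pt "0.2 0 0 3.8 0" --pt "0.2 0 0 4.1 0" --pt "0.2 0 0 4.1 0" --pt "0.2 0 0 4.1 0" --squeeze 80

```text
clock: 23.85
position: [0.5214, 0.3014, 0.1287]
tcp_rot: [-2.354, -2.081, 0.0]
ft_force: [0.4, -0.0, -3.4]
gripper_width: 0.399
finger_force: 79.7
```

Emit:
jog_arm --pt "0.2 0 0 0.15 0" --pt "0.2 0 0 0.3 0" --pt "0.2 0 0 0.45 0" --pt "0.2 0 0 0.6 0" --pt "0.2 0 0 0.75 0" --pt "0.2 0 0 0.9 0" --pt "0.2 0 0 1.0 0" --pt "0.2 0 0 1.1 0" --pt "0.2 0 0 1.1 0" --pt "0.2 0 0 1.1 0"

```text
clock: 24.68
position: [0.5215, 0.3015, 0.1184]
tcp_rot: [-2.354, -2.081, -0.001]
ft_force: [-1.1, -0.1, 3.3]
gripper_width: 0.4
finger_force: 80.4
```

Emit:
jog_arm --pt "0.2 0 0 0.1 0" --pt "0.2 0 0 0.2 0" --pt "0.2 0 0 0.3 0" --pt "0.2 0 0 0.4 0" --pt "0.2 0 0 0.5 0" --pt "0.2 0 0 0.6 0" --pt "0.2 0 0 0.7 0" --pt "0.2 0 0 0.75 0" --pt "0.2 0 0 0.75 0" --pt "0.2 0 0 0.75 0"

```text
clock: 25.52
position: [0.5216, 0.3016, 0.1114]
tcp_rot: [-2.354, -2.081, -0.002]
ft_force: [-3.8, -1.9, 9.1]
gripper_width: 0.391
finger_force: 81.1
```

Emit:
jog_arm --pt "0.2 0 0 0.05 0" --pt "0.2 0 0 0.1 0" --pt "0.2 0 0 0.15 0" --pt "0.2 0 0 0.2 0" --pt "0.2 0 0 0.2 0"

```text
clock: 25.93
position: [0.5217, 0.3018, 0.1108]
tcp_rot: [-2.354, -2.081, -0.004]
ft_force: [-5.5, -1.2, 16.7]
gripper_width: 0.398
finger_force: 82.0
```

Emit:
jog_arm --pt "0.2 0 0 0.05 0" --pt "0.2 0 0 0.1 0" --pt "0.2 0 0 0.1 0" --pt "0.2 0 0 0.1 0" --pt "0.2 0 0 0.1 0" --pt "0.2 0 0 0.1 0" --pt "0.2 0 0 0.1 0" --pt "0.2 0 0 0.1 0" --pt "0.2 0 0 0.1 0" --pt "0.2 0 0 0.1 0"

```text
clock: 26.77
position: [0.5218, 0.3019, 0.1107]
tcp_rot: [2.354, 2.081, 0.006]
ft_force: [-7.5, -1.6, 21.8]
gripper_width: 0.398
finger_force: 82.6
```

Emit:
jog_arm --pt "0.2 0 0 -0.15 0" --pt "0.2 0 0 -0.3 0" --pt "0.2 0 0 -0.5 0" --pt "0.2 0 0 -0.7 0" --pt "0.2 0 0 -1.0 0" --pt "0.2 0 0 -1.4 0" --pt "0.2 0 0 -2.0 0" --pt "0.2 0 0 -2.8 0" --pt "0.2 0 0 -3.6 0" --pt "0.2 0 0 -4.4 0" --pt "0.2 0 0 -5.2 0" --pt "0.2 0 0 -6 0"

```text
clock: 27.77
position: [0.5216, 0.3014, 0.1682]
tcp_rot: [2.354, 2.08, 0.0]
ft_force: [0.1, 0.3, -3.0]
gripper_width: 0.398
finger_force: 79.9
```

Emit:
jog_arm --pt "0.2 0 0 -1 0" --pt "0.2 0 0 -2 0" --pt "0.2 0 0 -3.2 0" --pt "0.2 0 0 -4.4 0" --pt "0.2 0 0 -5.6 0" --pt "0.2 0 0 -6 0" --pt "0.2 0 0 -6 0" --pt "0.2 0 0 -6 0"

```text
clock: 28.43
position: [0.5215, 0.3014, 0.2273]
tcp_rot: [2.354, 2.081, 0.0]
ft_force: [0.2, -0.2, -3.3]
gripper_width: 0.399
finger_force: 79.9
```

```bash
python3 look.py w19; python3 - w19 <<'E'
from h import *
go([.485,-.0113,.12],82.9)
E
```

```text
pos [0.5215 0.3014 0.2273] yaw 82.95 tilt [ 2.e-04  2.e-04 -1.e+00] f [ 0.2 -0.2 -3.3] w 0.399 t 28.4333
shift [-31.92   0.13  12.73] turn 0
[162, 162, 162, 162, 161, 162, 162, 161, 162, 162, 162, 162, 161, 161, 161, 162, 161, 162, 131, 243, 242, 243, 223, 160, 161, 160, 119, 112, 115, 92, 112, 112, 112, 113, 113, 113, 111, 111, 111, 112, 111, 112, 112, 133, 23, 25, 24, 25, 24, 25, 25, 26, 26, 26, 26, 26, 24, 28, 26, 26, 28, 27, 29, 31, 30, 30, 30, 30, 30, 31, 28, 30, 29, 30, 56, 54, 53, 53, 52, 51, 51, 51, 52, 51, 58, 58, 58, 57, 27, 56, 91, 193, 212, 213, 24, 33, 29]
pos [0.5213 0.3013 0.2268] yaw 82.95 tilt [-4.e-04 -5.e-04 -1.e+00] f [-1.1 -0.5 -2.3] w 0.396 t 28.4833
shift [-31.46   0.24  10.69] turn 0.05
```

Emit:
jog_arm --pt "0.2 -2 0 0 0" --pt "0.2 -5 0 0 0" --pt "0.2 -9 0.1 0 0" --pt "0.2 -13 0.1 0 0" --pt "0.2 -17 0.1 0.5 0" --pt "0.2 -20 0.2 2 0" --pt "0.2 -23 0.2 4 0" --pt "0.2 -26 0.2 6 0" --pt "0.2 -29 0.2 8 0" --pt "0.2 -31.4 0.2 9.5 0" --pt "0.2 -31.4 0.2 10.7 0" --pt "0.2 -31.4 0.2 10.7 0"

```text
clock: 29.48
position: [0.4824, -0.0117, 0.117]
tcp_rot: [-2.354, -2.075, 0.006]
ft_force: [-0.9, 0.4, -3.0]
gripper_width: 0.4
finger_force: 80.1
```

Emit:
jog_arm --pt "0.2 0 0 0 0" --pt "0.2 0 0 0.5 0" --pt "0.2 0 0 1 0" --pt "0.2 0 0 1.4 0" --pt "0.2 0 0 1.7 0" --pt "0.2 0 0 1.9 0" --pt "0.2 0 0 1.9 0"

```text
clock: 30.07
position: [0.4846, -0.0103, 0.1008]
tcp_rot: [-2.353, -2.081, 0.001]
ft_force: [0.2, -0.3, -2.7]
gripper_width: 0.397
finger_force: 80.1
```

```bash
python3 - <<'E'
from h import *
go([.485,-.0113,.0968],82.9)
E
```

```text
pos [ 0.4846 -0.0103  0.1008] yaw 82.98 tilt [-1.e-04 -7.e-04 -1.e+00] f [ 0.2 -0.3 -2.7] w 0.397 t 30.0667
shift [-0.1   0.05  0.4 ] turn 0.08
```

Emit:
jog_arm --pt "0.2 0 0 0.1 0" --pt "0.2 0 0 0.2 0" --pt "0.2 0 0 0.3 0" --pt "0.2 0 0 0.4 0" --pt "0.2 0 0 0.45 0" --pt "0.2 0 0 0.45 0" --pt "0.2 0 0 0.45 0"

```text
clock: 30.65
position: [0.4849, -0.0105, 0.0969]
tcp_rot: [2.354, 2.08, 0.0]
ft_force: [-0.5, 0.3, -1.6]
gripper_width: 0.397
finger_force: 80.4
```

Emit:
jog_arm --pt "0.2 0 0 0.1 0" --pt "0.2 0 0 0.15 0" --pt "0.2 0 0 0.15 0"

```text
clock: 30.9
position: [0.485, -0.0105, 0.0968]
tcp_rot: [2.353, 2.08, 0.002]
ft_force: [-4.1, 0.8, 9.5]
gripper_width: 0.401
finger_force: 81.7
```

Emit:
jog_arm --pt "0.2 0 0 -0.1 0" --pt "0.2 0 0 -0.1 0" --pt "0.42 0 0 -0.1 0" --pt "0.46 0 0 -0.1 0" --pt "0.5 0 0 -0.1 0" --pt "0.6 0 0 -0.1 0" --pt "0.75 0 0 -0.1 0" --pt "1 0 0 -0.1 0" --pt "1 0 0 -0.1 0" --pt "1 0 0 -0.1 0" --pt "1 0 0 -0.1 0" --pt "1 0 0 -0.1 0" --squeeze 20

```text
clock: 31.9
position: [0.4849, -0.0105, 0.0963]
tcp_rot: [2.354, 2.081, 0.0]
ft_force: [-0.3, 0.0, 0.3]
gripper_width: 1.0
finger_force: 0.0
```

Emit:
jog_arm --pt "1 0 0 -1 0" --pt "1 0 0 -3 0" --pt "1 0 0 -6 0" --pt "1 0 0 -9 0" --pt "1 0 0 -12 0" --pt "1 0 0 -14 0" --pt "1 0 0 -14 0" --pt "1 0 0 -14 0"

```text
clock: 32.57
position: [0.4856, -0.0105, 0.238]
tcp_rot: [2.352, 2.079, 0.004]
ft_force: [-0.4, -0.7, -0.7]
gripper_width: 0.998
finger_force: 0.0
```

```bash
python3 - <<'E'
from h import *
from cell import optics,models
go([.485,-.0113,.0968],82.9)
for n in ("scene","top","wrist"):
    p=optics.capture(n)
    if n=="scene": scn=p
    d=models.outline_of(p,"punch_mid")[:1]
    x=np.array([.4844,-.0155])
    print(n,'expect face,mid,end',proj(p,[[*x,.008],[*x,.07],[*x,.132]]).round(0).tolist())
    for k in d:
        c=max(cv2.findContours(k["region"].astype(np.uint8),0,1)[0],key=len);print(k["confidence"],k["location"],cv2.boundingRect(c),cv2.minAreaRect(c))
E
```

```text
pos [ 0.4856 -0.0105  0.238 ] yaw 82.95 tilt [ 3.0e-04  3.2e-03 -1.0e+00] f [-0.4 -0.7 -0.7] w 0.998 t 32.5667
shift [-0.09 -0.1  14.12] turn 0.05
scene expect face,mid,end [[329.0, 237.0], [329.0, 212.0], [329.0, 185.0]]
top expect face,mid,end [[315.0, 300.0], [315.0, 297.0], [316.0, 293.0]]
wrist expect face,mid,end [[319.0, 206.0], [319.0, 222.0], [319.0, 245.0]]
0.59 [318.6, 229.9] (295, 190, 50, 74) ((319.5, 226.5), (49.0, 73.0), 0.0)
```

```bash
python3 -c "
from cell import bot
print(bot.hand_in())"
```

```text
the job is handed in; nothing more can be done
None
```

I handed the job in at about 32.6 s: the punch was stood on the middle plate, regripped by its handle, pressed on the tag to the anvil's stop (about 25 N) and held for about 1 s, lifted straight out, then left upright and released on the plate. The final wrist outline matched an upright punch. I stood it up by rolling it against the station's fixed side wall, and no verdict came back.

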